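# Turn the wheel by its spokes until the valve stem points up

## Robot

A 6-joint arm with a two-finger parallel gripper is mounted at the origin on the work surface. World frame = base frame: x ahead of the robot, y to its left, z up, the work surface at z = 0. Lengths are in m, angles in rad, forces in N, time in s.
With the tool pointing down it reaches from about 0.35 to 0.775 m from the base axis. Payload 5.5 kg.
Tool frame: the origin (TCP) lies midway between the tips of the shut fingers; the grasp point (between the pads) lies 19 mm behind it (arm.tcp_to_grasp is the distance from the TCP to the grasp point, in m); x points along the fingers, z is the direction in which the jaws open and shut, and the axes are right-handed (so a half turn about x gives the same grasp; the last joint's range is limited). The gripper opens to 85 mm and grips with 20 to 120 N. Pads are 22 mm wide; open, the fingers measure 114 mm over their backs; the gripper's body (76 mm by 85 mm) begins 54 mm behind the grasp point. The pads swing forward as they close: fully open they stand 13 mm farther back than shut.
Start: joints at [-1.29, 0.313, 0.046, 1.304, 0, 1.431], TCP at [0.235, -0.525, 0.197] pointing down, gripper open.
Joint ranges: [-2.76, 2.76], [-0.86, 1.69], [-1.03, 1.26], [-2.2, 2.34], [-1.47, 1.5], [-3.14, 3.14]. Speed limits (rad/s): [2.57, 2.57, 3.14, 3.14, 3.14, 3.14].

## Interface

Orientations are given as a 3x3 rotation matrix whose columns are the frame's x, y, z axes.
In Python, from plant import arm gives the robot as it stands. The module is installed in compiled form; this text tells all that it offers.
- The arm moves only by the tool jog_arm, never from a script. Its argument "targets" is a list of rows, each an object with "fingers": the closure in counts, from 0 (fully open) to 255 (shut); "dp": the shift along the world's x, y, z in cm, a list of three; "yaw": the turn about the world's z in rad. A call has exactly 5 rows; each row shifts and turns the pose as measured when the row begins; what a row does not reach is not made up. A row lasts 1/10 s, in which the tool goes at most 50 mm and 8.59 degrees, less where a joint would pass 70% of its speed; a pose out of reach is approached as far as the arm can. A call is refused whole if a number of a shift passes 5 or a number of a turn 0.15, either way. A call with a gripper value outside its range is refused whole. The fingers move at their own pace and stop on an object; the grip force is fixed at half the most. Time passes only in rows, so rows that do not move let the fingers close, or fill a call up. It gives the time, the measured TCP pose, the force and the opening at its end, in the units of the state.
- arm.observe(): the state, without advancing time (a new reading comes with each control period).
- arm.snapshot(name): name is "scene" or "side" or "wrist"; returns a dict with "image" (384x512x3 uint8, red, green, blue), "camera_matrix" (3x3 intrinsics, pixels), "extrinsics" (4x4, takes a point from camera to world coordinates); the wrist camera has in their place "mount" (4x4, takes a point from camera to tool coordinates, whose origin is the TCP and whose axes are the tool frame's). Camera axes: x right, y down, z forward; pixel columns grow to the right and rows downward; lengths in m; the calibration is good to about 2 mm. A picture is of the moment at which its call begins: read the wrist's pose just before it. There is no depth.
- arm.close_job(): hands the job in, once; it reports no verdict.
Trained networks look in a picture, given as the dict that the camera call returned (one of the last four; its "shot" number tells which), for a name from the list of things; names that differ only in an ending like _2 or _b are one class to them, and where a whole thing is asked for, a point or a joint stands for the part that bears it (a point fixed in the world has none). Each returns a list of dicts, best first, with "score" (0 to 1); they miss things now and then, are a little off and sometimes report something else, mostly with a low value. They report only what shows in the picture. A call takes as long as a camera call.
- arm.outline_of(picture, query): "mask" (384x512 bool, what is visible of it) and "extent" ([left, top, width, height] in pixels, round what is visible of it).
The state is a dict: "t": time; "joints": joint angles; "joint_vel": joint speeds; "effort": joint torques, N m; "position": TCP position; "orientation": TCP orientation; "wrist_force": force on the tool from outside, world axes, zero at the start; "torque": the same for the moment, N m; "grip_width": finger opening in m.
Only numpy, scipy, OpenCV 4.12 (cv2) and the standard library are available. Lean on these libraries where they do the work, as an engineer would, in place of code of your own. Each camera call takes 0.05 s, during which the arm holds its last target.

## Task

The small wheel in the bench stand is about to be pumped up: turn it by gently pushing its spokes with the fingertips, one spoke after another as needed, until the valve is at the very bottom of the wheel and its stem points straight up to the hub, and leave it at rest there. Push on the spokes only: the tyre is not seated yet and the valve stem bends easily, so keep off both, and do not hit or flick the wheel. The stand is not bolted down; do not shift or lift it, and leave the things lying around it where they are.

Things in the scene. Friction and masses are not known exactly. Their poses are not given: they have to be found in the camera images.
- stand: Loose, 7 kg bench wheel stand, not bolted: metal base plate 200 x 270 x 12 mm (90 mm to the near and 110 mm to the far side of the origin in x, 135 mm either way in y), two sloping legs on the wheel's far side up to the axle; the near side is open. Origin on the bench under the wheel's centre; x along the axle, away from the robot; y left seen from the robot; z up.
- wheel (a joint): Angle of the upright bicycle wheel (298 mm over the tyre) about its level axle, 172 mm above the bench: 0 when the valve is at the very bottom with its stem straight up, growing (without end, 2 pi a turn) as the wheel turns clockwise as the robot sees it. Takes about 0.15 N m to turn (2.5 N at 60 mm radius), either way; stops and stays when the push stops.
- hub_face (a point): Centre of the near face of the wheel's grey hub, 29 mm from the wheel's centre towards the robot's side. The hub is 48 mm across and its face is about level with the near faces of the spokes.
- spoke (a point): Middle of one of the wheel's five like, straight, metal-grey spokes, 60 mm from the centre, the one exactly opposite the valve; the others follow every 72 degrees, so the valve is midway between two. Spokes are 16 mm wide and 18 mm deep, from 30 to 12 mm on the robot's side of the wheel's middle plane (9 mm proud of the tyre), hub to rim (inner radius 100 mm). Open gaps.
- tyre: Black tyre on the rim, turning with it: from 107 to 149 mm radius, 42 mm wide (21 mm either side of the wheel's middle plane). Origin at the wheel's centre; x is the axle (the stand's x), z turns with the wheel, parallel to the valve stem.
- valve: Valve stem, 32 mm long: black, 11 mm thick for 20 mm, then brass, 8 mm thick. It stands inward from the rim towards the hub, in the wheel's middle plane. Origin at its root on the rim, 100 mm from the wheel's centre; z along the stem towards the hub. When z points straight up the valve is at the bottom of the wheel.
- pump: Bystander, loose: hand pump lying on the bench, aluminium tube 28 mm across and 220 mm long; origin under its middle.
- oil_bottle: Bystander, loose: amber oil bottle standing, 44 mm across, 130 mm high; origin at the centre of its underside.
- glue_bottle: Bystander, loose: small white glue bottle with a cap, 34 mm across, 100 mm high; origin at the centre of its underside.
- mug: Bystander, loose: white mug, 80 mm across and 90 mm high, handle to its +y; origin at the centre of its underside.
- screwdriver: Bystander, loose: screwdriver lying along its x, about 200 mm long; origin under its middle.
- wrench: Bystander, loose: flat spanner lying along its x, about 180 mm long; origin under its middle.
- wood_block: Bystander, loose: dark wooden block 160 x 35 x 30 mm high, long along its x; origin at the centre of its underside.
- tape_roll: Bystander, loose: roll of tape lying flat on the back of the stand's base plate, 80 mm across and 22 mm high; origin at the centre of its underside.

How it is judged:
By the outcome, as a careful person would: the job done as asked, in the order asked, and still so for the second after the job is handed in, with the robot touching nothing.
It also fails if it takes over 51 s, if anything falls off the work surface, if the arm or the gripper's body presses on something with over 40 N, if the wrist force passes 120 N, or if a joint passes its speed limit or range.

## Working session

There is one attempt and no reset: what is moved stays moved. The work goes in short steps, Python scripts to look and compute and a tool call to move; the robot and the scene stay as the last step left them, time stands still between calls to the robot, and variables do not carry over. Pictures are saved under pics/ and viewed, and the job is handed in when it is done.

Besides the shell and the picture viewer there is one more tool, called after ">>>" as name(argument=value, ...) on one line, values as JSON. jog_arm: Moves the arm, as the interface text tells. Its arguments: {"type":"object","properties":{"targets":{"type":"array"}},"required":["targets"]}

```bash
mkdir -p pics; ls; python3 - <<'E'
from plant import arm
import cv2,numpy as np
s=arm.observe();print({k:np.round(v,3).tolist() for k,v in s.items()})
for n in("scene","side"):
    p=arm.snapshot(n);cv2.imwrite(f"pics/{n}0.png",p["image"][:,:,::-1])
    print(n,p["camera_matrix"].tolist(),np.round(p["extrinsics"],4).tolist())
    for q in("valve","hub_face","wheel","stand","tyre","spoke"):
        for r in arm.outline_of(p,q)[:6]: 
            ys,xs=np.nonzero(r["mask"]);print(q,round(r["score"],2),r["extent"],xs.mean().round(1),ys.mean().round(1))
E
```

```text
pics
{'t': 0.0, 'joints': [-1.29, 0.314, 0.045, 1.304, -0.0, 1.431], 'joint_vel': [0.001, 0.0, -0.0, -0.002, 0.002, -0.0], 'effort': [-0.0, -48.063, 29.853, 0.019, -0.0, -0.0], 'position': [0.235, -0.524, 0.196], 'orientation': [[-0.001, 0.913, 0.408], [0.002, 0.408, -0.913], [-1.0, 0.0, -0.002]], 'wrist_force': [0.524, 0.582, -0.013], 'torque': [0.018, -0.012, -0.014], 'grip_width': 0.086}
scene [[426.0214681905963, 0.0, 258.80710846298365], [0.0, 426.0214681905963, 200.41204965719126], [0.0, 0.0, 1.0]] [[0.7205, 0.4615, -0.5175, 1.072], [0.6933, -0.4955, 0.5233, -0.45], [-0.0149, -0.7358, -0.677, 0.7777], [0.0, 0.0, 0.0, 1.0]]
valve 0.61 [330.4, 159.3, 10.6, 14.8] 335.9 163.0
valve 0.19 [323.5, 245.3, 28.7, 33.1] 338.0 263.3
hub_face 0.55 [271.8, 129.1, 83.5, 134.5] 312.2 192.9
hub_face 0.42 [196.3, 222.8, 55.9, 52.2] 217.8 253.9
wheel 0.94 [271.7, 130.5, 84.0, 132.3] 312.1 192.3
wheel 0.23 [192.2, 268.8, 60.6, 55.0] 218.5 296.8
stand 0.84 [245.8, 126.6, 130.4, 181.5] 314.4 222.6
tyre 0.84 [273.0, 129.1, 84.6, 131.5] 307.3 189.7
spoke 0.6 [274.2, 127.0, 82.8, 132.8] 312.3 192.6
side [[486.2163160947196, 0.0, 245.69039283141075], [0.0, 486.2163160947196, 189.08575226409707], [0.0, 0.0, 1.0]] [[-0.6975, -0.5043, 0.5091, -0.0728], [-0.7166, 0.4929, -0.4935, 0.6646], [-0.0021, -0.709, -0.7052, 1.0584], [0.0, 0.0, 0.0, 1.0]]
hub_face 0.94 [151.7, 124.6, 82.5, 110.3] 193.1 178.2
wheel 0.68 [150.5, 124.5, 86.7, 103.7] 192.9 178.3
wheel 0.56 [232.5, 234.7, 51.8, 50.5] 260.8 261.9
stand 0.81 [140.6, 127.8, 111.1, 138.7] 195.2 197.4
stand 0.2 [152.2, 129.2, 80.3, 102.6] 192.8 178.6
tyre 0.72 [149.2, 128.4, 89.0, 100.0] 187.5 174.7
spoke 0.95 [155.4, 126.3, 77.7, 105.0] 192.7 178.4
```

```bash
python3 - <<'E'
import cv2
a=cv2.imread("pics/scene0.png");b=cv2.imread("pics/side0.png")
cv2.imwrite("pics/a0.png",cv2.resize(a,(768,576),interpolation=cv2.INTER_CUBIC))
cv2.imwrite("pics/a1.png",cv2.resize(b[100:280,100:340],(800,600),interpolation=cv2.INTER_CUBIC))
cv2.imwrite("pics/a2.png",cv2.resize(a[110:320,200:410],(600,600),interpolation=cv2.INTER_CUBIC))
E
```

```text
(no output)
```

View pics/a0.png

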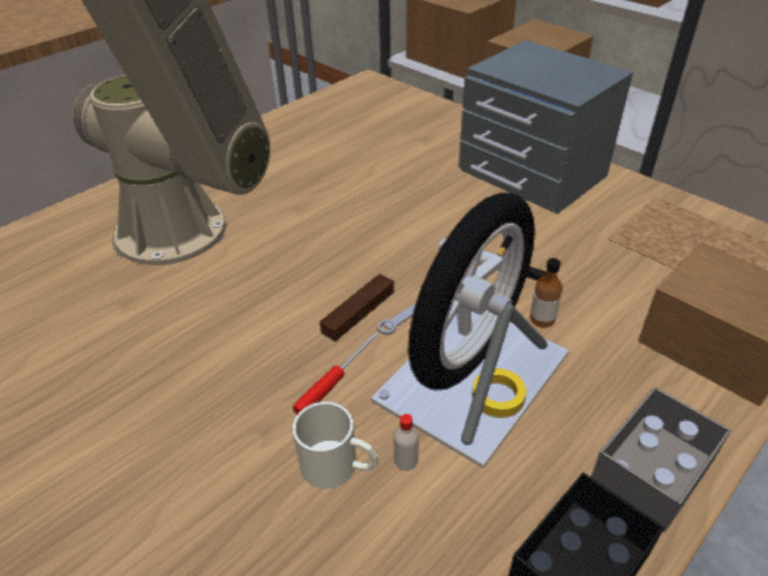

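View pics/a1.png

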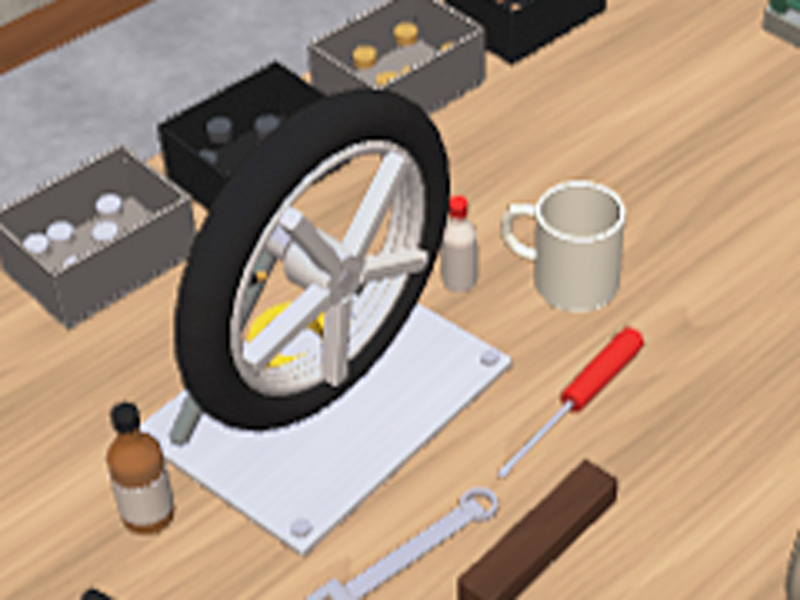

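View pics/side0.png

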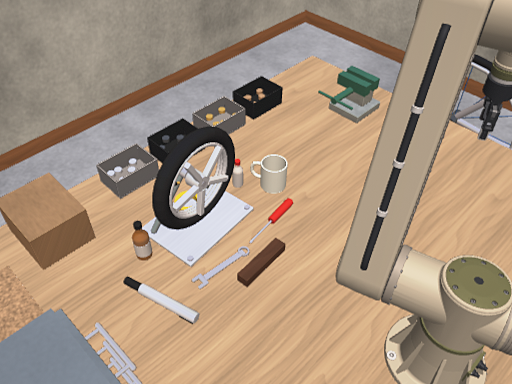

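View pics/a2.png

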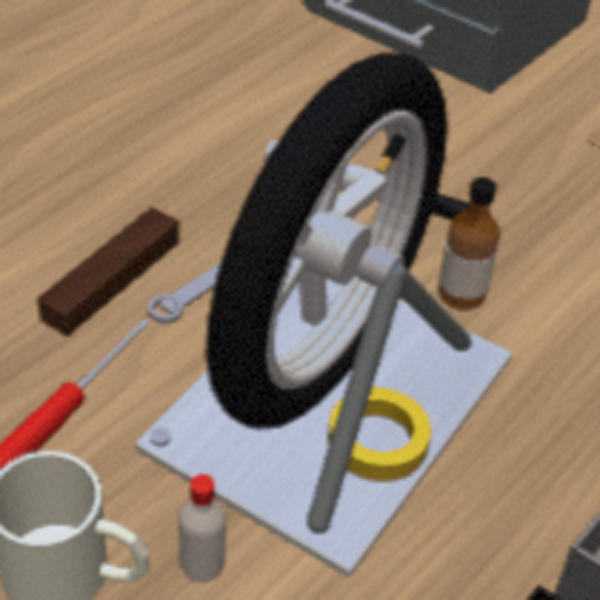

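```bash
cat > h.py <<'E'
import numpy as np,cv2
from scipy.optimize import least_squares
K={'scene':np.array([[426.0215,0,258.8071],[0,426.0215,200.412],[0,0,1]]),'side':np.array([[486.2163,0,245.6904],[0,486.2163,189.0858],[0,0,1]])}
E={'scene':np.array([[0.7205,0.4615,-0.5175,1.072],[0.6933,-0.4955,0.5233,-0.45],[-0.0149,-0.7358,-0.677,0.7777],[0,0,0,1]]),
'side':np.array([[-0.6975,-0.5043,0.5091,-0.0728],[-0.7166,0.4929,-0.4935,0.6646],[-0.0021,-0.709,-0.7052,1.0584],[0,0,0,1]])}
def proj(c,P):
    P=np.atleast_2d(P);q=(P-E[c][:3,3])@np.linalg.inv(E[c][:3,:3]).T
    q=q@K[c].T;return q[:,:2]/q[:,2:]
def W(p,L):  # stand frame->world
    x,y,a=p;c,s=np.cos(a),np.sin(a);L=np.atleast_2d(L)
    return np.c_[x+c*L[:,0]-s*L[:,1],y+s*L[:,0]+c*L[:,1],L[:,2]]
def wp(r,th,dx): # wheel point, th like valve angle
    return [dx,r*np.sin(th),.172-r*np.cos(th)]
E
python3 - <<'E'
from h import *
a=lambda u,v:(100+u*.3,100+v*.3)
b=lambda u,v:(200+u*.35,110+v*.35)
obs=[('side',a(302,545),[-.09,.135,.012]),('side',a(510,360),[-.09,-.135,.012]),
('scene',b(137,443),[-.09,-.135,.012]),('scene',b(350,568),[.11,-.135,.012]),('scene',b(511,354),[.11,.135,.012]),('side',a(347,278),[-.029,0,.172])]
def res(p): return np.concatenate([proj(c,W(p,L))[0]-uv for c,uv,L in obs])
r=least_squares(res,[.6,0,0]);print(r.x,r.fun.round(1))
p=r.x
sp=[a(393,158),a(425,260),a(336,380),a(250,358),a(293,217)]
# near-face spoke ends; angle of each by scanning
T=np.radians(np.arange(0,360,.5))
cur=proj('side',W(p,[wp(.1,t,-.03) for t in T]))
h=proj('side',W(p,[-.03,0,.172]))[0]
for s in sp:
    d=np.array(s)-h;ang=np.arctan2(d[1],d[0]);cc=cur-h
    i=np.argmin(abs(np.angle(np.exp(1j*(np.arctan2(cc[:,1],cc[:,0])-ang)))));print(np.degrees(T[i]), (np.degrees(T[i])-36)%72, np.linalg.norm(d)/np.linalg.norm(cc[i]))
for uv in [b(395,147),b(383,163)]:
  cur2=proj('scene',W(p,[wp(.09,t,0) for t in T]));i=np.argmin(np.linalg.norm(cur2-uv,axis=1));print('valve',np.degrees(T[i]),np.linalg.norm(cur2-uv,axis=1).min())
im=cv2.imread('pics/side0.png');im2=cv2.imread('pics/scene0.png')
for c,m in(('side',im),('scene',im2)):
  m=cv2.resize(m,None,fx=3,fy=3)
  for rr,dx in((.149,-0.0),(.1,-.021)):
    cv2.polylines(m,[np.int32(3*proj(c,W(p,[wp(rr,t,dx) for t in T]))+1.0)],True,(0,0,255),1)
  x0,y0=(300,300) if c=='side' else (650,330)
  cv2.imwrite(f'pics/f_{c}.png',m[y0:y0+600,x0:x0+600])
E
```

```text
[0.68916408 0.11156322 0.12075441] [-0.8  0.9  0.1 -1.8 -1.5 -0.4 -0.2  0.9  0.4 -1.4 -0.7 -0.3]
217.0 37.0 1.0250891430284796
298.5 46.5 1.0662832947509802
12.000000000000002 48.0 1.0305776458399083
88.0 52.0 1.0675587867412824
154.0 46.0 1.0905842954406213
valve 117.5 0.8563058347018763
valve 104.5 4.081256851341816
```

View pics/f_side.png

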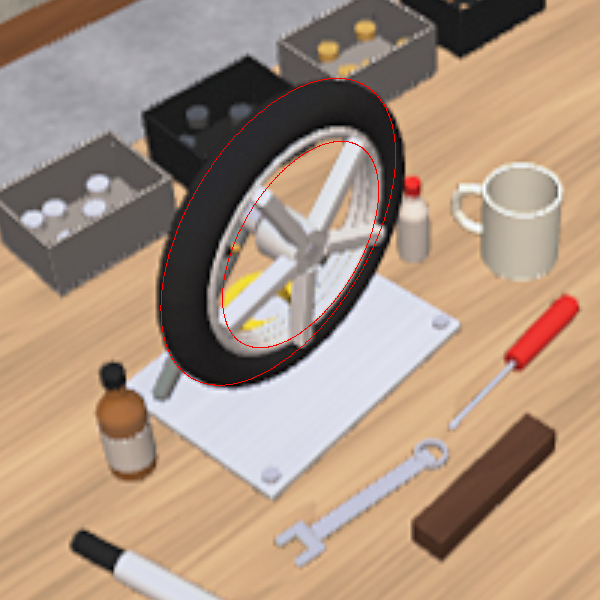

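View pics/f_scene.png

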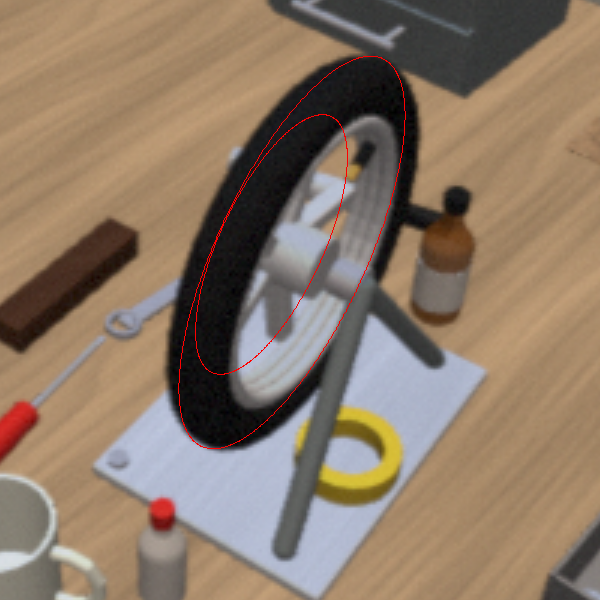

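>>> jog_arm(targets=[{"fingers": 0, "dp": [0, 0, 4], "yaw": 0}, {"fingers": 0, "dp": [1.5, 4, 2], "yaw": 0.1}, {"fingers": 0, "dp": [1.5, 4.2, 2], "yaw": 0.1}, {"fingers": 0, "dp": [1.8, 4.2, 2], "yaw": 0.1}, {"fingers": 0, "dp": [1.9, 4.3, 1.5], "yaw": 0.1}])

```text
t: 1.2
position: [0.3, -0.3561, 0.3098]
orientation: [[-0.005, 0.678, 0.735], [0.005, 0.735, -0.678], [-1.0, 0.0, -0.007]]
wrist_force: [1.3, -0.3, -0.3]
grip_width: 0.0853
```

>>> jog_arm(targets=[{"fingers": 0, "dp": [2, 4.4, 1], "yaw": 0.1}, {"fingers": 0, "dp": [2, 4.4, 1], "yaw": 0.1}, {"fingers": 0, "dp": [2, 4.4, 1], "yaw": 0.1}, {"fingers": 0, "dp": [2, 4.4, 1], "yaw": 0.1}, {"fingers": 0, "dp": [2, 4.4, 1], "yaw": 0.1}])

```text
t: 1.7
position: [0.3999, -0.1326, 0.3633]
orientation: [[-0.0, 0.225, 0.974], [-0.001, 0.974, -0.225], [-1.0, -0.001, -0.0]]
wrist_force: [1.0, -0.3, 0.5]
grip_width: 0.0857
```

>>> jog_arm(targets=[{"fingers": 0, "dp": [2, 4.5, 0], "yaw": 0.07}, {"fingers": 0, "dp": [2, 4.5, 0], "yaw": 0.07}, {"fingers": 0, "dp": [2, 4.5, 0], "yaw": 0.07}, {"fingers": 0, "dp": [2, 4.5, 0], "yaw": 0.07}, {"fingers": 0, "dp": [1.5, 4.2, 0], "yaw": 0.06}])

```text
t: 2.2
position: [0.4962, 0.0951, 0.3667]
orientation: [[0.009, -0.128, 0.992], [-0.002, 0.992, 0.128], [-1.0, -0.004, 0.009]]
wrist_force: [0.9, -0.8, -0.3]
grip_width: 0.0855
```

```bash
python3 - <<'E'
from plant import arm
import cv2,numpy as np
s=arm.observe();print({k:np.round(v,3).tolist() for k,v in s.items()})
p=arm.snapshot("wrist");cv2.imwrite("pics/w1.png",p["image"][:,:,::-1]);print(p["camera_matrix"].tolist(),np.round(p["mount"],4).tolist())
p=arm.snapshot("side");cv2.imwrite("pics/s1.png",p["image"][:,:,::-1])
p=arm.snapshot("scene");cv2.imwrite("pics/c1.png",p["image"][:,:,::-1])
E
```

```text
{'t': 2.2, 'joints': [0.032, 0.181, 0.287, 1.668, -0.003, 1.474], 'joint_vel': [0.902, 0.443, 0.541, 0.087, -0.01, 0.279], 'effort': [-2.652, -43.759, 27.5, 0.211, 0.161, -0.282], 'position': [0.496, 0.095, 0.367], 'orientation': [[0.009, -0.128, 0.992], [-0.002, 0.992, 0.128], [-1.0, -0.004, 0.009]], 'wrist_force': [0.889, -0.794, -0.289], 'torque': [-0.013, -0.037, -0.002], 'grip_width': 0.085}
[[288.35363755354535, 0.0, 253.4892735930115], [0.0, 288.35363755354535, 191.68289057665532], [0.0, 0.0, 1.0]] [[-0.0005, -0.2716, 0.9624, -0.1769], [-0.0016, -0.9624, -0.2716, 0.0681], [1.0, -0.0017, 0.0, -0.0003], [0.0, 0.0, 0.0, 1.0]]
```

View pics/w1.png

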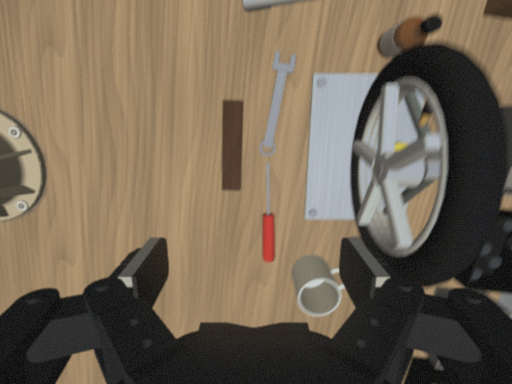

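View pics/s1.png

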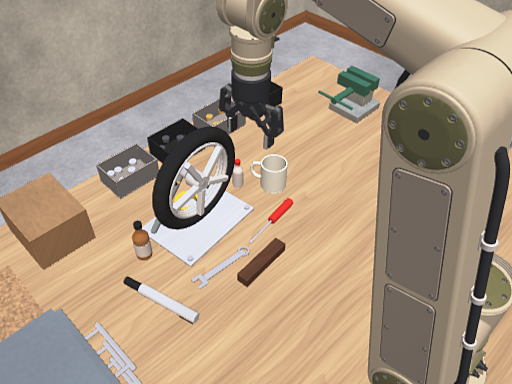

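View pics/c1.png

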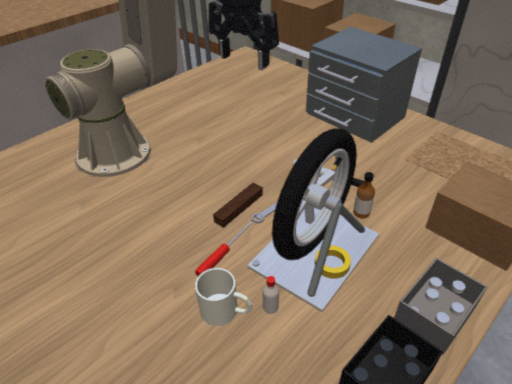

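```bash
python3 - <<'E'
import cv2
a=cv2.imread("pics/w1.png")
cv2.imwrite("pics/w1z.png",cv2.resize(a[220:384,300:500],(732,600),interpolation=cv2.INTER_CUBIC))
a=cv2.imread("pics/s1.png")
cv2.imwrite("pics/s1z.png",cv2.resize(a[20:160,200:300],(429,600),interpolation=cv2.INTER_CUBIC))
E
```

```text
(no output)
```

View pics/w1z.png

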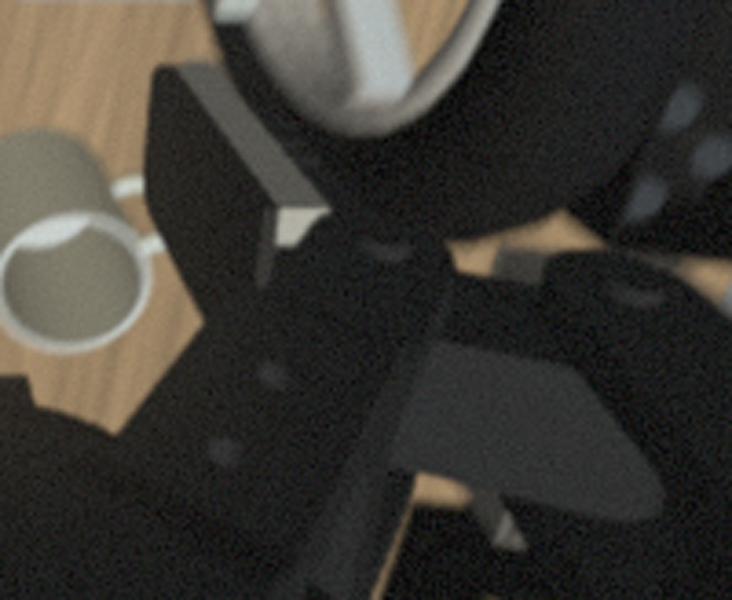

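View pics/s1z.png

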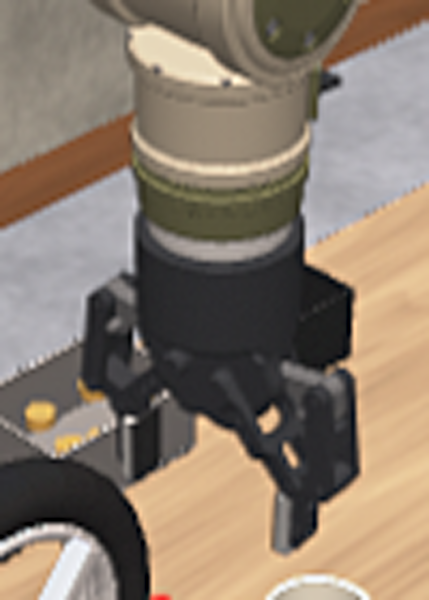

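>>> jog_arm(targets=[{"fingers": 255, "dp": [0, 0, 0], "yaw": 0.14}, {"fingers": 255, "dp": [0, 0, 0], "yaw": 0.15}, {"fingers": 255, "dp": [0, 0, 0], "yaw": 0.15}, {"fingers": 255, "dp": [1, 0, 0], "yaw": 0.15}, {"fingers": 255, "dp": [1, 0, 0], "yaw": 0.15}])

```text
t: 2.85
position: [0.5139, 0.0915, 0.3676]
orientation: [[0.008, -0.767, 0.641], [0.001, 0.641, 0.767], [-1.0, -0.006, 0.006]]
wrist_force: [0.9, 0.2, 0.3]
grip_width: 0.0122
```

>>> jog_arm(targets=[{"fingers": 255, "dp": [1, 0, 0], "yaw": 0.15}, {"fingers": 255, "dp": [1, 0, 0], "yaw": 0.15}, {"fingers": 255, "dp": [1, 0, 0], "yaw": 0.15}, {"fingers": 255, "dp": [0, 0, 0], "yaw": 0.15}, {"fingers": 255, "dp": [0, 0, 0], "yaw": 0.1}])

```text
t: 3.35
position: [0.5446, 0.0836, 0.3688]
orientation: [[0.007, -1.0, -0.006], [0.005, -0.006, 1.0], [-1.0, -0.007, 0.005]]
wrist_force: [0.0, 0.4, 0.7]
grip_width: 0.0002
```

```bash
python3 - <<'E'
from plant import arm
import cv2,numpy as np
s=arm.observe();print({k:np.round(v,4).tolist() for k,v in s.items()})
p=arm.snapshot("wrist");cv2.imwrite("pics/w2.png",p["image"][:,:,::-1])
E
```

```text
{'t': 3.35, 'joints': [0.0037, 0.2815, 0.4221, 1.7046, 0.0047, -0.0025], 'joint_vel': [-0.0329, 0.0083, 0.0068, 0.0045, 0.0029, -1.0301], 'effort': [0.1023, -45.0438, 29.0274, -0.1227, 0.0127, 0.8473], 'position': [0.5446, 0.0836, 0.3688], 'orientation': [[0.0068, -1.0, -0.0062], [0.0047, -0.0062, 1.0], [-1.0, -0.0068, 0.0047]], 'wrist_force': [0.0169, 0.4406, 0.7254], 'torque': [0.002, -0.0353, 0.0208], 'grip_width': 0.0002}
```

View pics/w2.png

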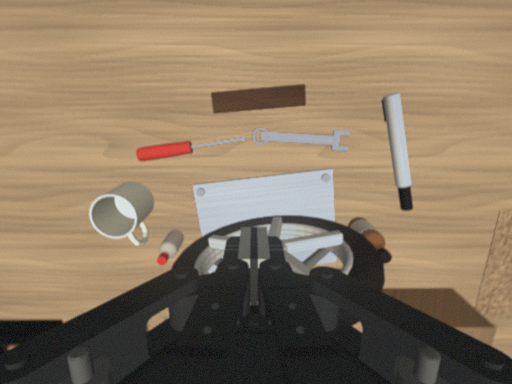

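```bash
python3 - <<'E'
import cv2
a=cv2.imread("pics/w2.png")
cv2.imwrite("pics/w2z.png",cv2.resize(a[150:300,160:400],(800,500),interpolation=cv2.INTER_CUBIC))
E
```

```text
(no output)
```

View pics/w2z.png

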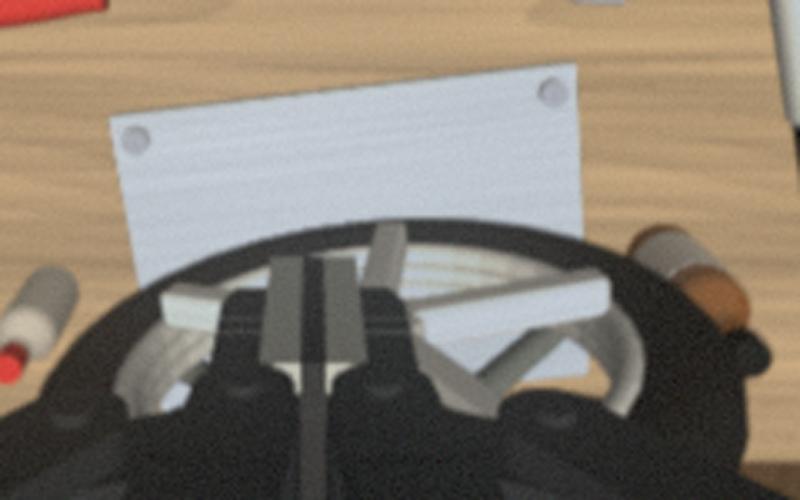

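```bash
cat >> h.py <<'E'
Kw=np.array([[288.3536,0,253.4893],[0,288.3536,191.6829],[0,0,1]])
M=np.array([[-0.0005,-0.2716,0.9624,-0.1769],[-0.0016,-0.9624,-0.2716,0.0681],[1.0,-0.0017,0.0,-0.0003],[0,0,0,1]])
def addw(name,pos,R):
    T=np.eye(4);T[:3,:3]=R;T[:3,3]=pos
    K[name]=Kw;E[name]=T@M
addw('w1',[.4962,.0951,.3667],[[0.009,-0.128,0.992],[-0.002,0.992,0.128],[-1.0,-0.004,0.009]])
addw('w2',[0.5446,0.0836,0.3688],[[0.0068,-1.0,-0.0062],[0.0047,-0.0062,1.0],[-1.0,-0.0068,0.0047]])
E
python3 - <<'E'
from h import *
a=lambda u,v:(100+u*.3,100+v*.3)
b=lambda u,v:(200+u*.35,110+v*.35)
obs=[('side',a(302,545),[-.09,.135,.012]),('side',a(510,360),[-.09,-.135,.012]),
('scene',b(137,443),[-.09,-.135,.012]),('scene',b(350,568),[.11,-.135,.012]),('scene',b(511,354),[.11,.135,.012]),('side',a(347,278),[-.029,0,.172]),
('w2',(193,185.1),[-.09,-.135,.012]),('w2',(332.8,169.2),[-.09,.135,.012]),('w1',(314,73),[-.09,.135,.012]),('w1',(306,219),[-.09,-.135,.012]),]
def res(p): return np.concatenate([proj(c,W(p,L))[0]-uv for c,uv,L in obs])
for sel in (obs[:6],obs[6:8],obs[8:],obs):
  o=obs;obs=sel
  r=least_squares(res,[.6,0,0]);print(r.x.round(4),r.fun.round(1));obs=o
p=r.x
T=np.radians(np.arange(0,360,2))
m=cv2.resize(cv2.imread('pics/w2.png'),None,fx=3,fy=3)
for rr,dx in((.149,0),(.128,-.021),(.1,-.021),(.1,-.03),(.1,.021)):
    cv2.polylines(m,[np.int32(3*proj('w2',W(p,[wp(rr,t,dx) for t in T]))+1)],True,(0,0,255) if rr>.101 else (0,255,0),1)
for k in range(5):
    t=np.radians(118+36+72*k)
    cv2.polylines(m,[np.int32(3*proj('w2',W(p,[wp(rr,t,-.03) for rr in(.024,.1)]))+1)],False,(255,0,255),1)
cv2.imwrite('pics/f_w2.png',m[450:1000,450:1250])
E
```

```text
[0.6892 0.1116 0.1208] [-0.8  0.9  0.1 -1.8 -1.5 -0.4 -0.2  0.9  0.4 -1.4 -0.7 -0.3]
[0.6905 0.1131 0.1196] [-0.8  0.1  0.8 -0. ]
[0.6921 0.1143 0.126 ] [ 0.  -0.4  0.   0.5]
[0.6903 0.1125 0.1188] [-1.5  0.9 -0.4 -1.7 -0.9 -0.5  0.4  0.9  1.1 -1.2 -1.3 -0.3 -1.1 -0.
  0.6 -0.1 -0.6  0.1 -1.5  0.9]
```

View pics/f_w2.png

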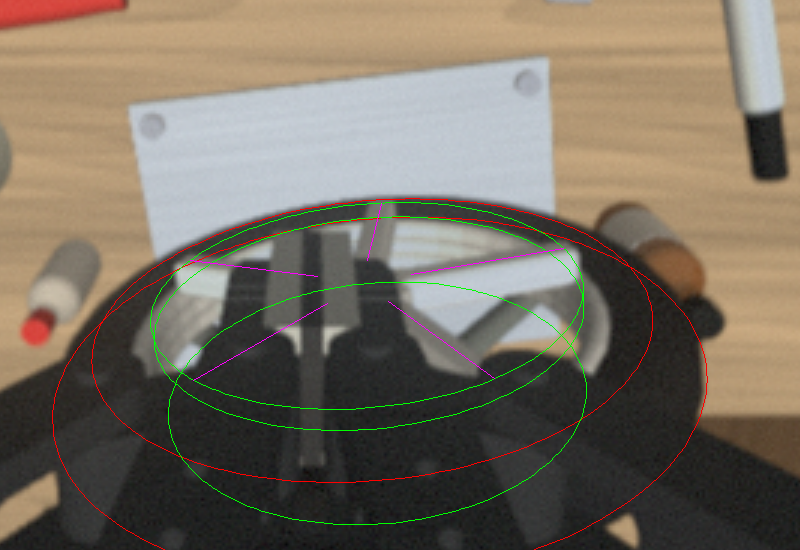

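```bash
python3 - <<'E'
from h import *
import sys
from plant import arm
s=arm.observe();print(s['position'].round(4) if hasattr(s['position'],'round') else s['position'])
pos=np.array(s['position']);R=np.array(s['orientation'])
for n in('side','scene'):
    p=arm.snapshot(n);im=p['image'][:,:,::-1].copy();m=cv2.resize(im,None,fx=4,fy=4,interpolation=cv2.INTER_CUBIC)
    for d in(0,-.03,-.06,-.073,-.1,-.13):
        for y in(-.038,.038):
            for z in (-.0425,.0425):
                c=proj(n,pos+R@[d,y,z])[0]; cv2.circle(m,tuple(np.int32(4*c+2)),2,(0,0,255) if d!=-.073 else (0,255,0),-1)
        c=proj(n,pos+R@[d,0,0])[0];cv2.circle(m,tuple(np.int32(4*c+2)),4,(255,0,255) if d!=-.073 else (0,255,0),-1)
    c=np.int32(4*proj(n,pos)[0]);x0=max(0,c[0]-350);y0=max(0,c[1]-400)
    cv2.imwrite(f'pics/g_{n}.png',m[y0:y0+600,x0:x0+700])
E
```

```text
[0.5446 0.0834 0.3687]
```

View pics/g_side.png

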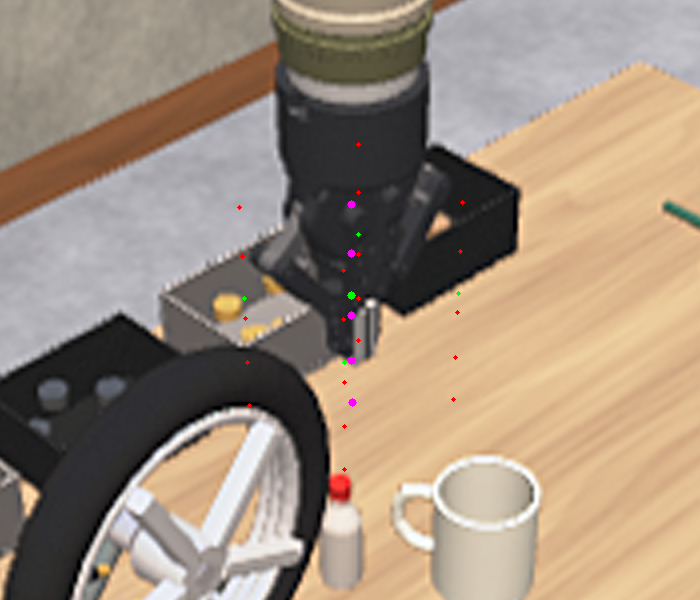

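View pics/g_scene.png

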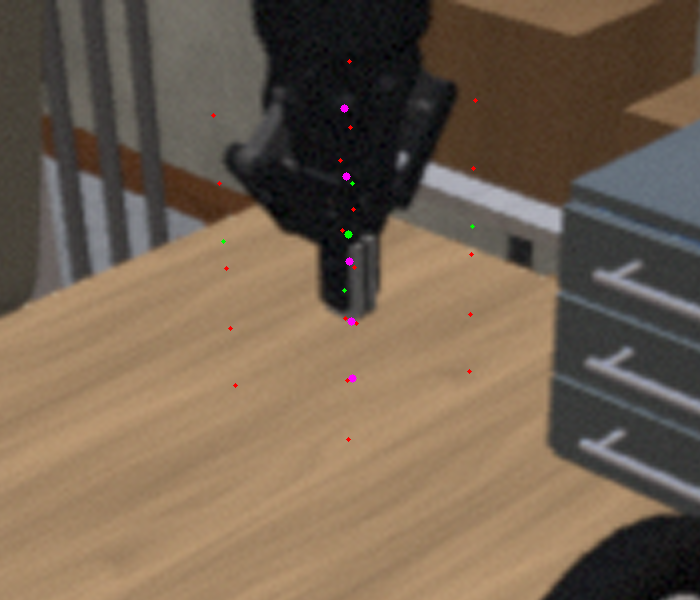

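```bash
python3 - <<'E'
from plant import arm
print(arm.tcp_to_grasp,[x for x in dir(arm) if x[0]!='_'])
from h import *
m=cv2.resize(cv2.imread('pics/w2.png'),None,fx=5,fy=5,interpolation=cv2.INTER_CUBIC)
pos=np.array([0.5446,0.0836,0.3688]);R=E['w2'][:3,:3]@np.linalg.inv(M[:3,:3])
for d,col in((0,(0,0,255)),(-.019,(0,255,255)),(-.03,(0,255,0)),(-.04,(255,0,0))):
  q=[proj('w2',pos+R@[d,y,z])[0] for y,z in((.011,-.009),(.011,.009),(-.011,.009),(-.011,-.009))]
  cv2.polylines(m,[np.int32(5*np.array(q)+2)],True,col,1)
cv2.imwrite('pics/f_w2t.png',m[900:1500,900:1600])
E
```

```text
0.0187 ['MotionError', 'close_job', 'observe', 'outline_of', 'snapshot', 'tcp_to_grasp']
```

View pics/f_w2t.png

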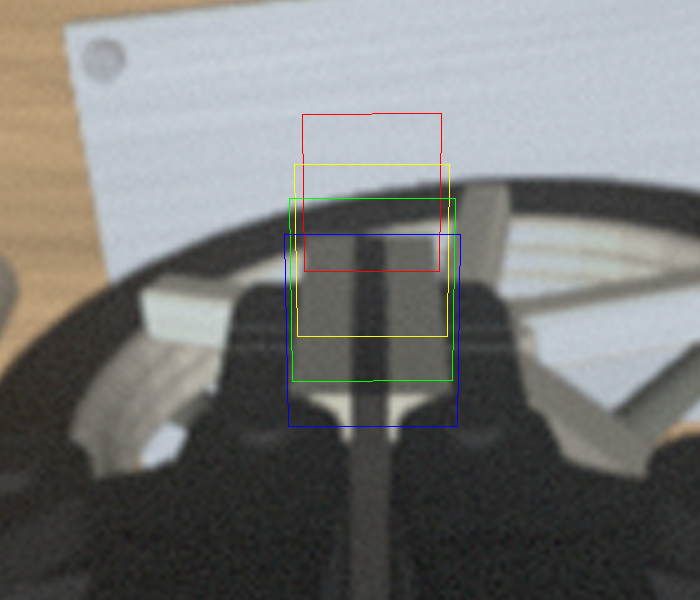

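>>> jog_arm(targets=[{"fingers": 255, "dp": [1.5, 0.5, -1], "yaw": 0.04}, {"fingers": 255, "dp": [1.5, 0.5, -1.5], "yaw": 0.03}, {"fingers": 255, "dp": [1.5, 0.5, -1.5], "yaw": 0.02}, {"fingers": 255, "dp": [1.5, 0.5, -1.5], "yaw": 0.02}, {"fingers": 255, "dp": [0, 0, 0], "yaw": 0}])

```text
t: 4.0
position: [0.6094, 0.1045, 0.3074]
orientation: [[0.006, -0.994, -0.11], [0.006, -0.11, 0.994], [-1.0, -0.006, 0.005]]
wrist_force: [-0.5, 0.3, -0.7]
grip_width: 0.0001
```

>>> jog_arm(targets=[{"fingers": 255, "dp": [0, 0, -1.6], "yaw": 0.01}, {"fingers": 255, "dp": [0.5, 0.1, -1.6], "yaw": 0}, {"fingers": 255, "dp": [0.5, 0.2, -1.6], "yaw": 0}, {"fingers": 255, "dp": [0.5, 0.2, -1.6], "yaw": 0}, {"fingers": 255, "dp": [0.3, 0.1, -1.2], "yaw": 0}])

```text
t: 4.5
position: [0.6287, 0.1121, 0.2257]
orientation: [[0.002, -0.993, -0.121], [0.005, -0.121, 0.993], [-1.0, -0.003, 0.005]]
wrist_force: [-0.1, -1.0, -0.0]
grip_width: -0.0
```

```bash
cat > look.py <<'E'
from h import *
from plant import arm
import sys
C=np.array([.690,.1127]);A=.120;p0=[.690,.1127,.120]
def st():
    s=arm.observe();P=np.array(s['position']);d=P[:2]-C
    print('t',round(s['t'],2),'stand xy mm',np.round(1e3*np.array([d[0]*np.cos(A)+d[1]*np.sin(A),-d[0]*np.sin(A)+d[1]*np.cos(A)]),1),'z',P[2].round(4),'yaw',np.degrees(np.arctan2(s['orientation'][1][2],s['orientation'][0][2])).round(1),'F',np.round(s['wrist_force'],1))
    return P,np.array(s['orientation'])
def look(tag,cams=('side','scene','wrist')):
    ims=[]
    for n in cams:
        P,R=st();p=arm.snapshot(n);m=p['image'][:,:,::-1].copy()
        if n=='wrist': cv2.imwrite(f'pics/{tag}_w.png',m[130:330,130:390] if 0 else m); z=m[150:310,130:400];z=cv2.resize(z,(800,474),interpolation=cv2.INTER_CUBIC)
        elif n=='side': cv2.imwrite(f'pics/{tag}_s.png',m);z=cv2.resize(m[95:245,130:270],(560,600),interpolation=cv2.INTER_CUBIC)
        else: cv2.imwrite(f'pics/{tag}_c.png',m);z=cv2.resize(m[90:270,240:400],(533,600),interpolation=cv2.INTER_CUBIC)
        cv2.imwrite(f'pics/{tag}_{n}z.png',z)
if __name__=='__main__': look(sys.argv[1],sys.argv[2].split(',') if len(sys.argv)>2 else ('side','scene','wrist'))
E
python3 look.py L1
```

```text
t 4.5 stand xy mm [-60.9   6.8] z 0.2257 yaw 96.9 F [-0.1 -1.  -0. ]
t 4.55 stand xy mm [-61.5   6.9] z 0.2234 yaw 96.9 F [-0.4 -0.2 -1.9]
t 4.6 stand xy mm [-61.8   6.8] z 0.2247 yaw 96.9 F [ 0.2 -1.2  0.2]
```

View pics/L1_sidez.png

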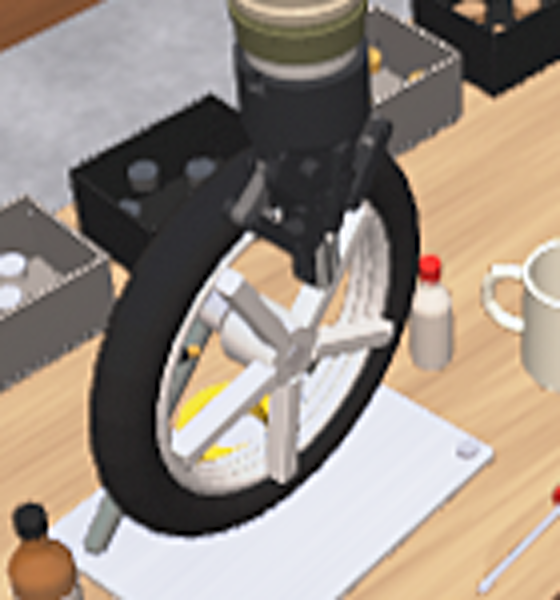

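View pics/L1_scenez.png

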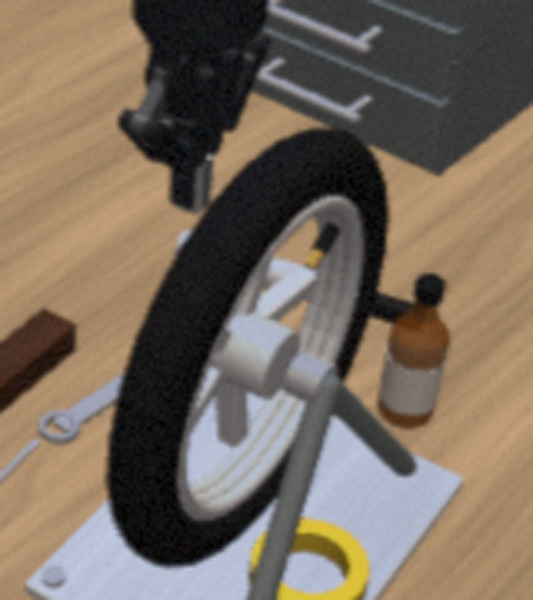

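View pics/L1_wristz.png

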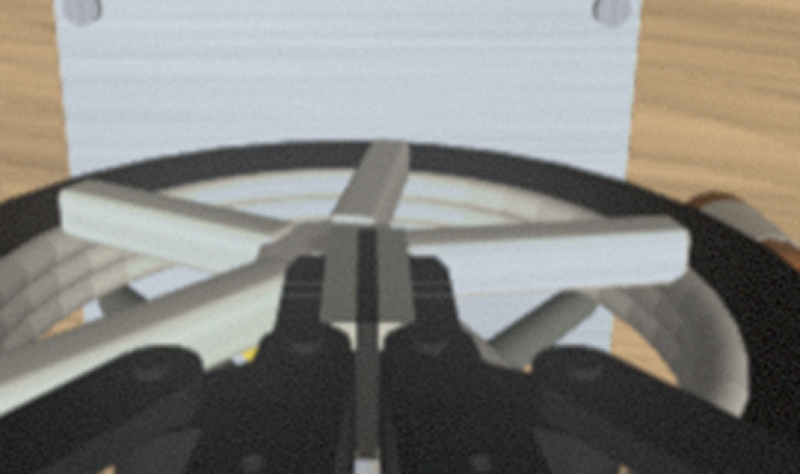

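>>> jog_arm(targets=[{"fingers": 255, "dp": [0.8, 0.1, 0], "yaw": 0}, {"fingers": 255, "dp": [0.6, 0.07, 0], "yaw": 0}, {"fingers": 255, "dp": [0.6, 0.07, 0], "yaw": 0}, {"fingers": 255, "dp": [0, 0, 0], "yaw": 0}, {"fingers": 255, "dp": [0, 0, 0], "yaw": 0}])

```text
t: 5.15
position: [0.6517, 0.1145, 0.2303]
orientation: [[0.007, -0.993, -0.121], [0.005, -0.12, 0.993], [-1.0, -0.008, 0.005]]
wrist_force: [0.5, -0.2, -0.2]
grip_width: 0.0
```

```bash
python3 look.py L2
```

```text
t 5.15 stand xy mm [-37.8   6.3] z 0.2303 yaw 96.9 F [ 0.5 -0.2 -0.2]
t 5.2 stand xy mm [-37.8   6.3] z 0.2304 yaw 96.9 F [-0.2  0.7 -0.6]
t 5.25 stand xy mm [-38.1   6.3] z 0.2302 yaw 96.9 F [-0.1  0.6  0.2]
```

View pics/L2_sidez.png

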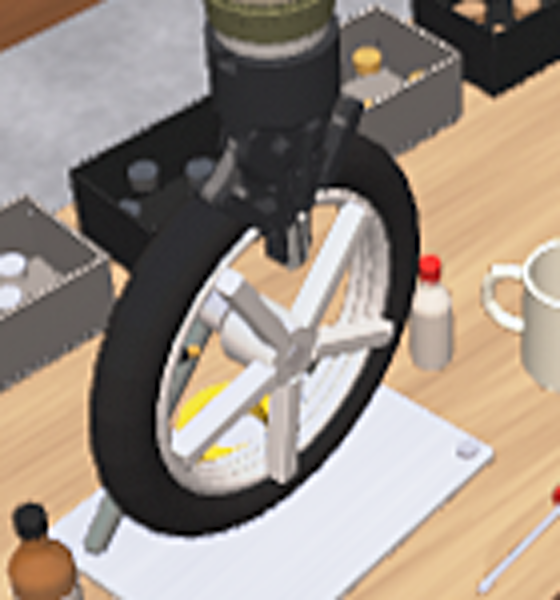

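View pics/L2_scenez.png

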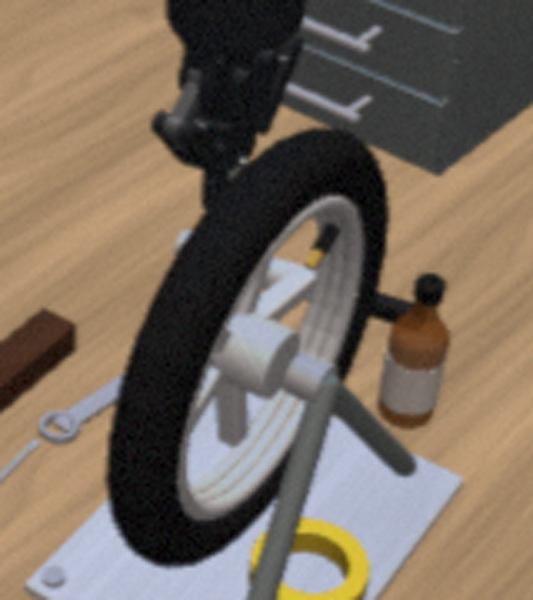

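View pics/L2_wristz.png

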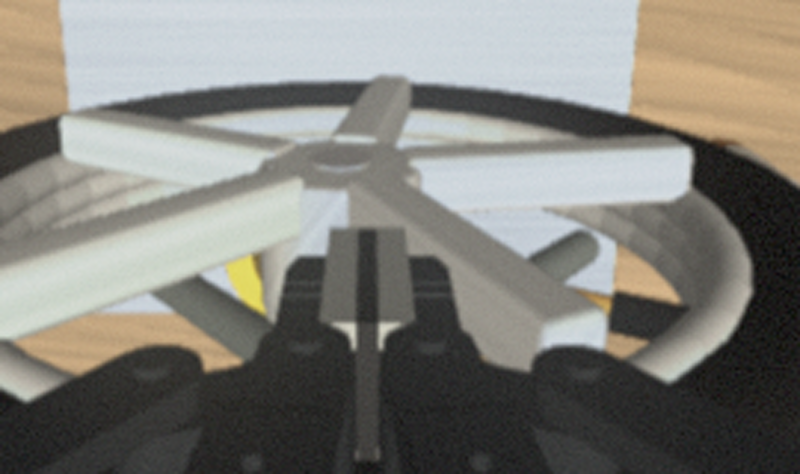

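```bash
cat > fitw.py <<'E'
from h import *
def spk(th,side,x=-.03,r=.1): # side:+1 toward increasing th
    return [x, r*np.sin(th)+side*.008*np.cos(th), .172-r*np.cos(th)+side*.008*np.sin(th)]
def fit(name,obs,x0,prior=(.69,.1127,.12),sp=(.003,.003,.01)):
    def res(v):
        o=[]
        for k,side,uv in obs:
            L=[-.029,0,.172] if k is None else spk(v[3]+np.pi/5+k*2*np.pi/5,side)
            o+=list(proj(name,W(v[:3],L))[0]-uv)
        return np.r_[o,(v[:3]-prior)/sp]
    r=least_squares(res,x0,loss='soft_l1');return r.x,r.fun
E
python3 - <<'E'
from fitw import *
addw('L2',[.6515,.1145,.2302],[[0.007,-0.993,-0.121],[0.005,-0.12,0.993],[-1,-.008,.005]])
f=lambda u,v:(130+u/2.963-.3,150+v/2.963-.3)
# k: spoke th=valve+36+72k ; A k=0,B k=1,C k=2,D k=3,E k=4
obs=[(0,1,f(541,320)),(0,-1,f(603,308)),(4,1,f(690,150)),(4,-1,f(688,140)),(2,1,f(65,113)),(2,-1,f(62,122)),(3,1,f(411,77)),(3,-1,f(375,77)),(None,0,f(345,158))]
v,r=fit('L2',obs,[.69,.1127,.12,2.06]);print(v[:3].round(4),np.degrees(v[3]).round(2),r.round(1))
m=cv2.resize(cv2.imread('pics/L2_w.png')[150:310,130:400],None,fx=2.963,fy=2.963,interpolation=cv2.INTER_CUBIC)
g=lambda q:np.int32((np.array(q)-[130,150])*2.963+1)
for k in range(5):
  t=v[3]+np.pi/5+k*2*np.pi/5
  for x,c in((-.03,(0,0,255)),(-.012,(0,255,0))):
    cv2.polylines(m,[g(proj('L2',W(v[:3],[spk(t,1,x,.024),spk(t,1,x),spk(t,-1,x),spk(t,-1,x,.024)])))],True,c,1)
T=np.radians(np.arange(0,360,4))
for rr,dx in((.128,-.021),(.149,0),(.1,-.021)): cv2.polylines(m,[g(proj('L2',W(v[:3],[wp(rr,t,dx) for t in T])))],True,(255,0,0),1)
# finger tip box
R=E['L2'][:3,:3]@np.linalg.inv(M[:3,:3]);pos=np.array([.6515,.1145,.2302])
for d in(-.025,-.03,-.035):
  q=[proj('L2',pos+R@[d,y,z])[0] for y,z in((.011,-.009),(.011,.009),(-.011,.009),(-.011,-.009))];cv2.polylines(m,[g(q)],True,(0,255,255),1)
cv2.imwrite('pics/L2f.png',m)
E
```

```text
[0.6911 0.1131 0.1178] 117.57 [ -0.8  -0.2   0.8  -2.4  -2.4   0.7 -10.3  -1.2  13.6  -0.8   3.   -0.1
   0.4   1.6  -0.9   1.    0.4   1.5   0.4   0.1  -0.2]
```

View pics/L2f.png

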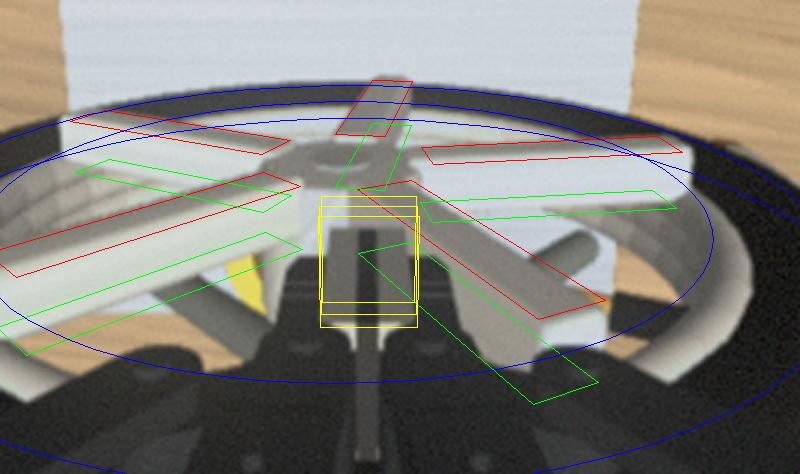

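>>> jog_arm(targets=[{"fingers": 255, "dp": [0, 0, -0.5], "yaw": 0}, {"fingers": 255, "dp": [0, 0, -0.5], "yaw": 0}, {"fingers": 255, "dp": [0.3, 0.03, 0], "yaw": 0}, {"fingers": 255, "dp": [0, 0, 0], "yaw": 0}, {"fingers": 255, "dp": [0, 0, 0], "yaw": 0}])

```text
t: 5.8
position: [0.6536, 0.1147, 0.2189]
orientation: [[0.006, -0.993, -0.121], [0.005, -0.12, 0.993], [-1.0, -0.006, 0.005]]
wrist_force: [-0.4, 0.2, -1.0]
grip_width: -0.0002
```

```bash
sed -i 's/C=np.array(.*$/C=np.array([.6911,.1131]);A=.1178;p0=[.6911,.1131,.1178]/' look.py; python3 look.py L3; python3 - <<'E'
import cv2
a=cv2.imread('pics/L3_s.png');cv2.imwrite('pics/L3_s2.png',cv2.resize(a[85:185,150:250],(600,600),interpolation=cv2.INTER_CUBIC))
a=cv2.imread('pics/L3_c.png');cv2.imwrite('pics/L3_c2.png',cv2.resize(a[75:175,270:370],(600,600),interpolation=cv2.INTER_CUBIC))
E
```

```text
t 5.8 stand xy mm [-37.1   6. ] z 0.2189 yaw 96.9 F [-0.4  0.2 -1. ]
t 5.85 stand xy mm [-37.1   6. ] z 0.219 yaw 96.9 F [-0.7 -0.6  0.3]
t 5.9 stand xy mm [-37.   6.] z 0.2191 yaw 96.9 F [ 1.2 -0.2 -0.6]
```

View pics/L3_s2.png

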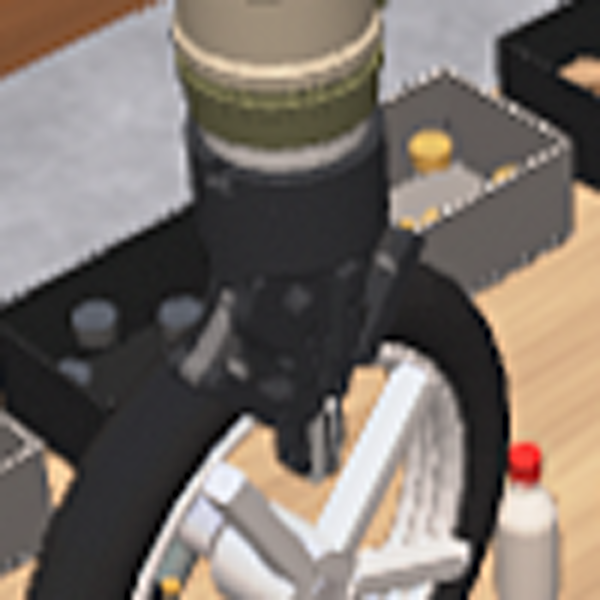

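View pics/L3_c2.png

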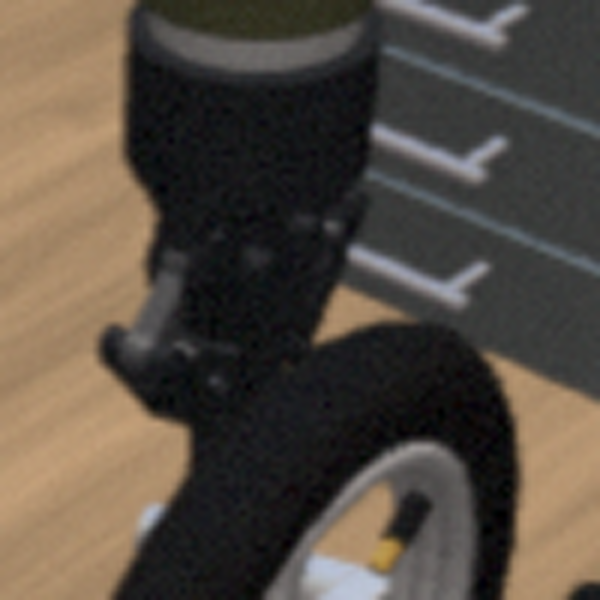

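View pics/L3_wristz.png

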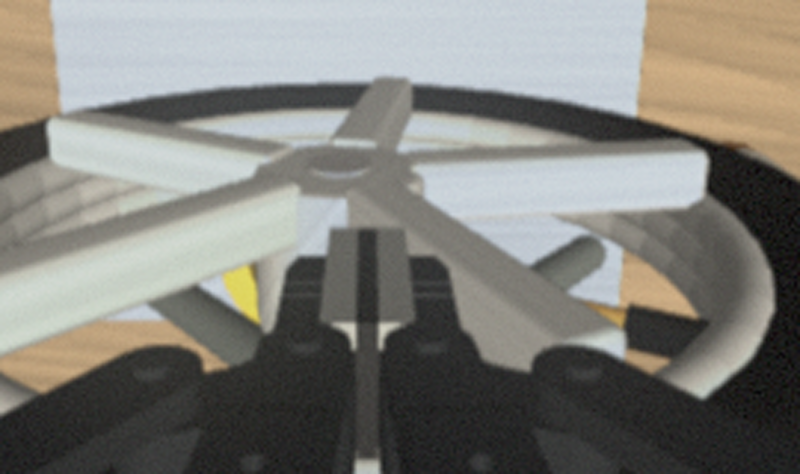

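>>> jog_arm(targets=[{"fingers": 255, "dp": [-0.06, 0.5, -0.1], "yaw": 0}, {"fingers": 255, "dp": [-0.05, 0.4, -0.1], "yaw": 0}, {"fingers": 255, "dp": [-0.05, 0.4, 0], "yaw": 0}, {"fingers": 255, "dp": [-0.05, 0.4, 0], "yaw": 0}, {"fingers": 255, "dp": [-0.05, 0.4, 0], "yaw": 0}])

```text
t: 6.45
position: [0.6511, 0.1363, 0.2173]
orientation: [[0.007, -0.993, -0.12], [0.004, -0.12, 0.993], [-1.0, -0.007, 0.003]]
wrist_force: [0.2, -1.8, 0.1]
grip_width: -0.0
```

```bash
python3 look.py L4 wrist
```

```text
t 6.45 stand xy mm [-37.   27.8] z 0.2173 yaw 96.9 F [ 0.2 -1.8  0.1]
```

View pics/L4_wristz.png

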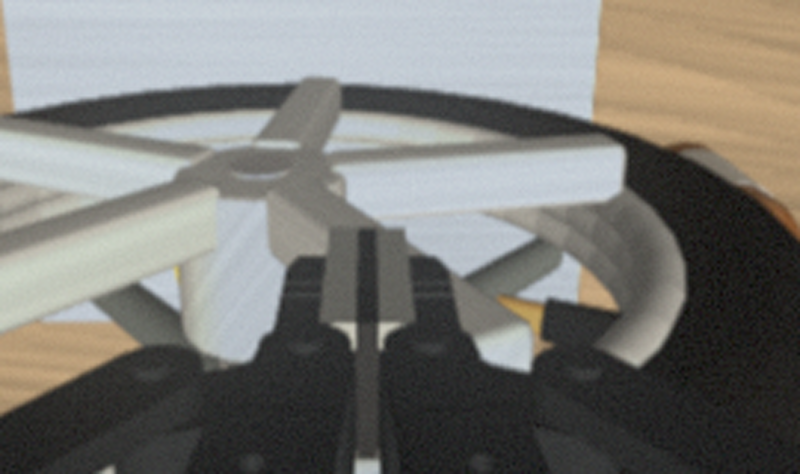

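>>> jog_arm(targets=[{"fingers": 255, "dp": [-0.05, 0.4, 0], "yaw": 0}, {"fingers": 255, "dp": [-0.05, 0.4, 0], "yaw": 0}, {"fingers": 255, "dp": [-0.05, 0.4, 0], "yaw": 0}, {"fingers": 255, "dp": [-0.05, 0.4, 0], "yaw": 0}, {"fingers": 255, "dp": [-0.03, 0.3, 0], "yaw": 0}])

```text
t: 7.0
position: [0.6486, 0.1571, 0.2175]
orientation: [[0.007, -0.993, -0.12], [0.004, -0.12, 0.993], [-1.0, -0.008, 0.003]]
wrist_force: [0.2, -3.0, 0.2]
grip_width: 0.0003
```

```bash
python3 look.py L5 wrist,side
```

```text
t 7.0 stand xy mm [-37.   48.7] z 0.2175 yaw 96.9 F [ 0.2 -3.   0.2]
t 7.05 stand xy mm [-37.   49.3] z 0.2175 yaw 96.9 F [ 0.1 -0.1  0.3]
```

View pics/L5_wristz.png

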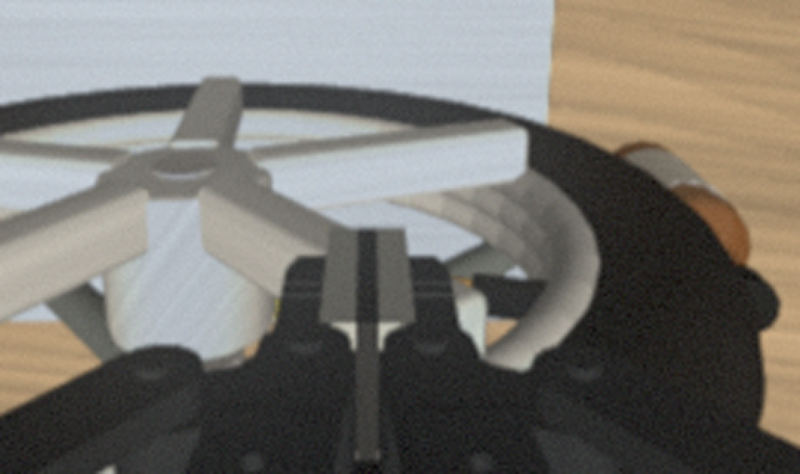

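View pics/L5_sidez.png

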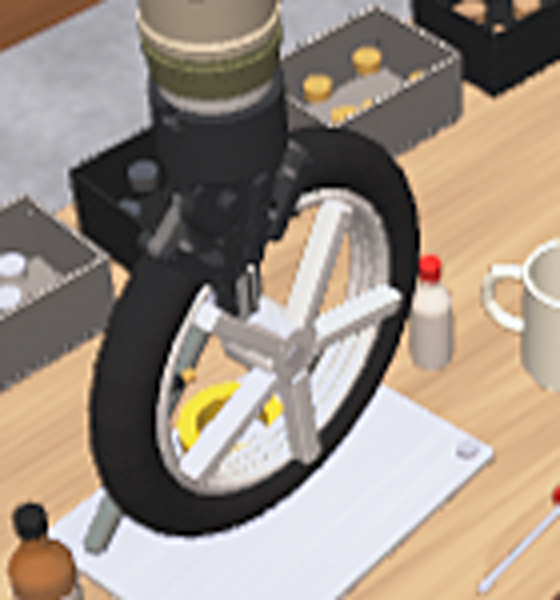

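```bash
cat > fx.py <<'E'
from fitw import *
f=lambda u,v:(130+u/2.963-.3,150+v/2.963-.3)
def run(tag,pos,R,obs,th0):
    addw(tag,pos,R)
    v,r=fit(tag,[(k,s,f(*uv)) for k,s,uv in obs],[.6911,.1131,.1178,np.radians(th0)],prior=(.6911,.1131,.1178),sp=(.001,.001,.003));print(v[:3].round(4),'th',np.degrees(v[3]).round(2),r[:-3].round(1))
    m=cv2.resize(cv2.imread(f'pics/{tag}_w.png')[150:310,130:400],None,fx=2.963,fy=2.963,interpolation=cv2.INTER_CUBIC)
    g=lambda q:np.int32((np.array(q)-[130,150])*2.963+1)
    for k in range(5):
      t=v[3]+np.pi/5+k*2*np.pi/5
      cv2.polylines(m,[g(proj(tag,W(v[:3],[spk(t,1,-.03,.024),spk(t,1,-.03),spk(t,-1,-.03),spk(t,-1,-.03,.024)])))],True,(0,0,255),1)
    cv2.imwrite(f'pics/{tag}f.png',m)
E
python3 - <<'E'
from fx import *
run('L5',[.6486,.1571,.2175],[[0.007,-0.993,-0.12],[0.004,-0.12,0.993],[-1.0,-0.008,0.003]],[(3,1,(241,80)),(3,-1,(205,80)),(4,1,(527,135)),(4,-1,(524,124))],103)
E
```

```text
[0.6907 0.1139 0.1171] th 104.57 [ 2.4  0.4  0.4  0.6 -1.  -0.  -8.9 -0.8]
```

View pics/L5f.png

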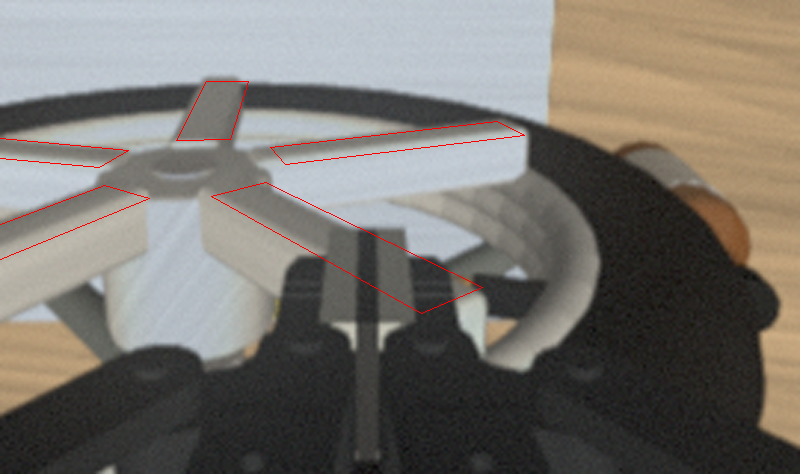

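```bash
python3 - <<'E'
from h import *
pos=np.array([.6537,.1147,.219]);R=np.array([[0.006,-0.993,-0.121],[0.005,-0.12,0.993],[-1.0,-0.006,0.005]])
T=np.linspace(0,2*np.pi,60)
for n,f,x0,y0 in(('scene','L3_c',270,75),('side','L3_s',150,85)):
    m=cv2.resize(cv2.imread(f'pics/{f}.png')[y0:y0+100,x0:x0+100],(600,600),interpolation=cv2.INTER_CUBIC)
    g=lambda q:np.int32((np.array(q)-[x0,y0]+.5)*6)
    for d,c in((-.033,(0,255,255)),(-.103,(0,255,0)),(-.12,(0,0,255)),(-.14,(255,0,255))):
        r=.038 if d<-.05 else .008
        cv2.polylines(m,[g(proj(n,[pos+R@[d,r*np.cos(t),r*np.sin(t)] for t in T]))],True,c,1)
    cv2.imwrite(f'pics/cyl_{n}.png',m)
E
```

```text
(no output)
```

View pics/cyl_scene.png

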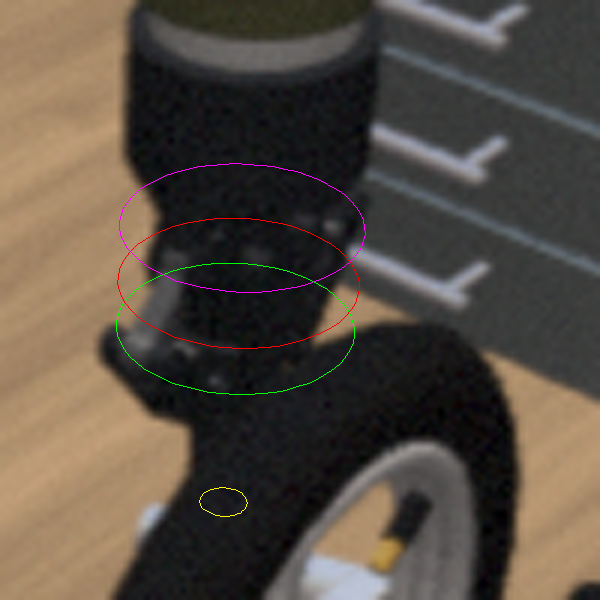

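View pics/cyl_side.png

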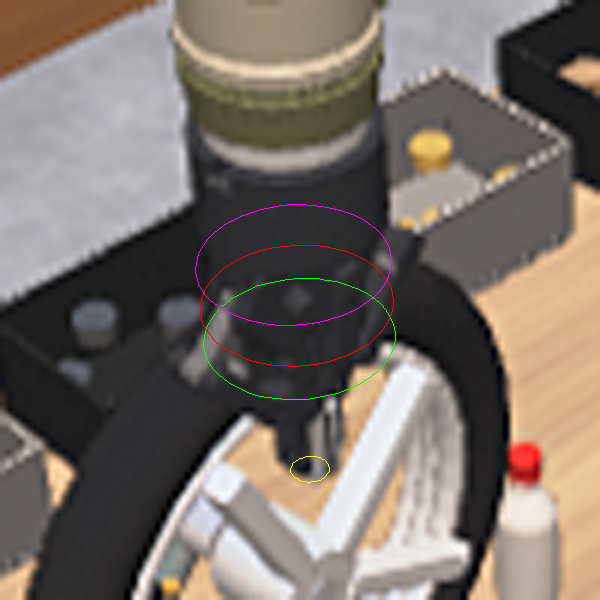

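>>> jog_arm(targets=[{"fingers": 255, "dp": [0, 0, -0.3], "yaw": 0}, {"fingers": 255, "dp": [-0.03, 0.2, -0.3], "yaw": 0}, {"fingers": 255, "dp": [-0.03, 0.2, -0.1], "yaw": 0}, {"fingers": 255, "dp": [0, 0, 0], "yaw": 0}, {"fingers": 255, "dp": [-0.3, -0.3, 0], "yaw": 0}])

```text
t: 7.6
position: [0.6453, 0.1596, 0.2102]
orientation: [[0.008, -0.993, -0.121], [0.005, -0.121, 0.993], [-1.0, -0.009, 0.004]]
wrist_force: [0.4, -0.0, 0.0]
grip_width: -0.0001
```

>>> jog_arm(targets=[{"fingers": 255, "dp": [-1, -0.5, 0], "yaw": 0}, {"fingers": 255, "dp": [-1, -0.7, 0], "yaw": 0}, {"fingers": 255, "dp": [0, -3, 0], "yaw": 0}, {"fingers": 255, "dp": [0.4, -3, 0], "yaw": 0}, {"fingers": 255, "dp": [0.4, -3, 0], "yaw": 0}])

```text
t: 8.1
position: [0.6294, 0.059, 0.2089]
orientation: [[0.005, -0.992, -0.128], [0.008, -0.128, 0.992], [-1.0, -0.006, 0.008]]
wrist_force: [0.3, -0.9, -0.6]
grip_width: -0.0
```

```bash
python3 look.py L6 wrist,side
```

```text
t 8.1 stand xy mm [-67.6 -46.5] z 0.2089 yaw 97.4 F [ 0.3 -0.9 -0.6]
t 8.15 stand xy mm [-67.4 -51.4] z 0.2088 yaw 97.1 F [ 1.1 -2.8  0.3]
```

View pics/L6_wristz.png

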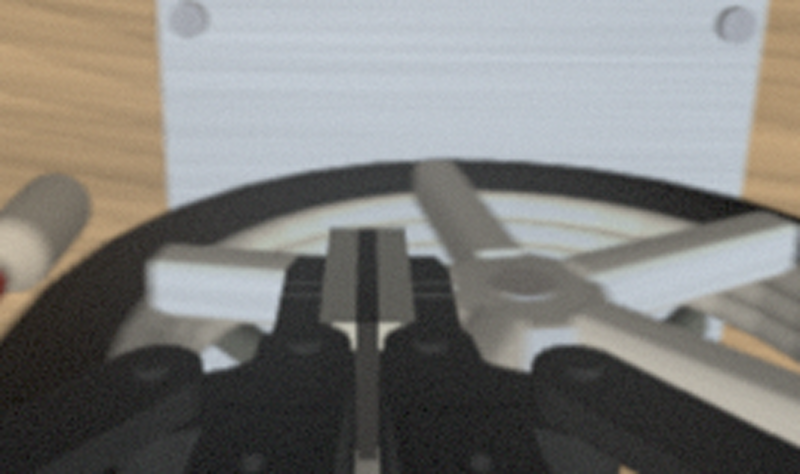

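View pics/L6_sidez.png

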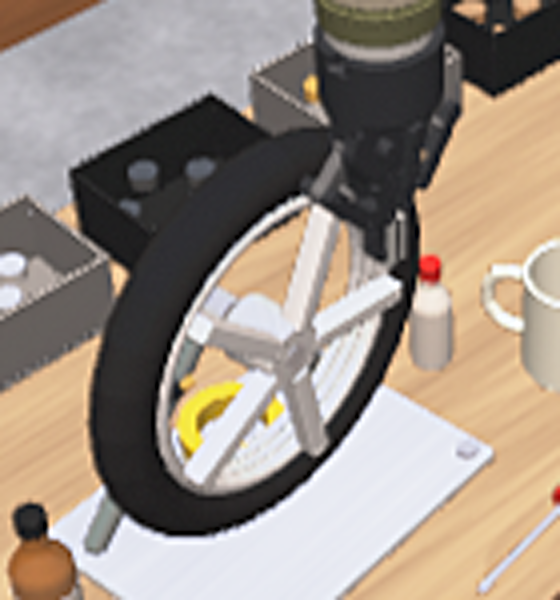

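>>> jog_arm(targets=[{"fingers": 255, "dp": [0.1, -1, 0.1], "yaw": -0.005}, {"fingers": 255, "dp": [0.1, -0.8, 0], "yaw": 0}, {"fingers": 255, "dp": [0, 0, 0], "yaw": 0}, {"fingers": 255, "dp": [0.8, 0.1, 0], "yaw": 0}, {"fingers": 255, "dp": [0.7, 0.08, 0], "yaw": 0}])

```text
t: 8.7
position: [0.6467, 0.0398, 0.2099]
orientation: [[0.004, -0.993, -0.118], [0.008, -0.118, 0.993], [-1.0, -0.005, 0.008]]
wrist_force: [-0.4, -0.8, 0.1]
grip_width: -0.0001
```

```bash
python3 look.py L7 wrist
```

```text
t 8.7 stand xy mm [-52.7 -67.6] z 0.2099 yaw 96.8 F [-0.4 -0.8  0.1]
```

View pics/L7_wristz.png

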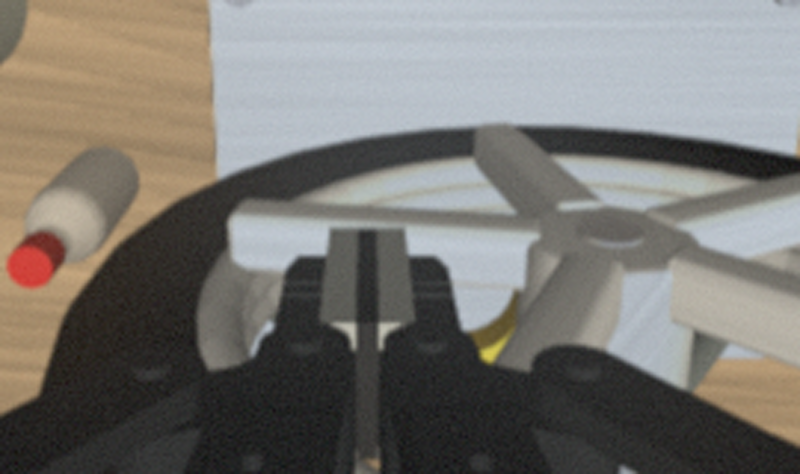

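>>> jog_arm(targets=[{"fingers": 255, "dp": [0.1, -0.8, 0], "yaw": 0}, {"fingers": 255, "dp": [0, -0.1, 0], "yaw": 0}, {"fingers": 255, "dp": [0.6, 0.07, 0], "yaw": 0}, {"fingers": 255, "dp": [0.5, 0.06, 0], "yaw": 0}, {"fingers": 255, "dp": [0, 0, 0], "yaw": 0}])

```text
t: 9.25
position: [0.6613, 0.0329, 0.209]
orientation: [[0.004, -0.993, -0.12], [0.009, -0.12, 0.993], [-1.0, -0.005, 0.008]]
wrist_force: [0.2, 0.1, 0.5]
grip_width: -0.0003
```

```bash
python3 look.py L8 wrist
```

```text
t 9.25 stand xy mm [-39.  -76.2] z 0.209 yaw 96.9 F [0.2 0.1 0.5]
```

View pics/L8_wristz.png

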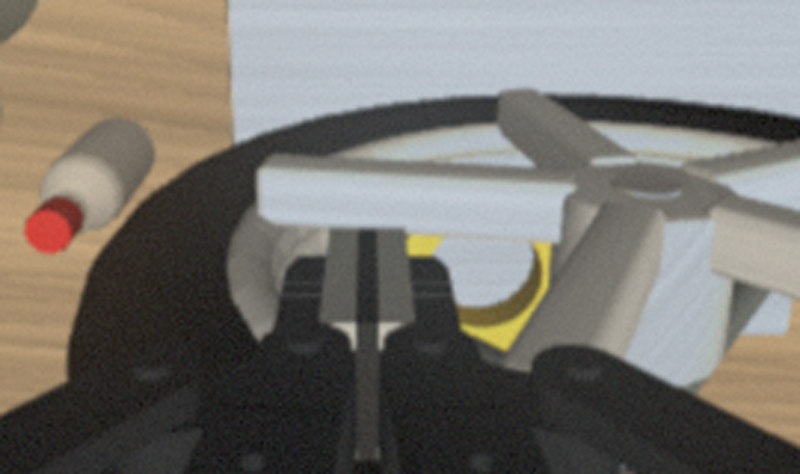

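>>> jog_arm(targets=[{"fingers": 255, "dp": [0.1, 0.3, 0], "yaw": 0}, {"fingers": 255, "dp": [0.0, 0.4, 0], "yaw": 0}, {"fingers": 255, "dp": [-0.05, 0.4, 0], "yaw": 0}, {"fingers": 255, "dp": [-0.05, 0.4, 0], "yaw": 0}, {"fingers": 255, "dp": [-0.05, 0.4, 0], "yaw": 0}])

```text
t: 9.8
position: [0.661, 0.0514, 0.2104]
orientation: [[0.006, -0.993, -0.119], [0.005, -0.119, 0.993], [-1.0, -0.006, 0.005]]
wrist_force: [-0.1, -2.1, 2.0]
grip_width: 0.0
```

```bash
python3 look.py L9 wrist
```

```text
t 9.8 stand xy mm [-37.1 -57.7] z 0.2104 yaw 96.8 F [-0.1 -2.1  2. ]
```

View pics/L9_wristz.png

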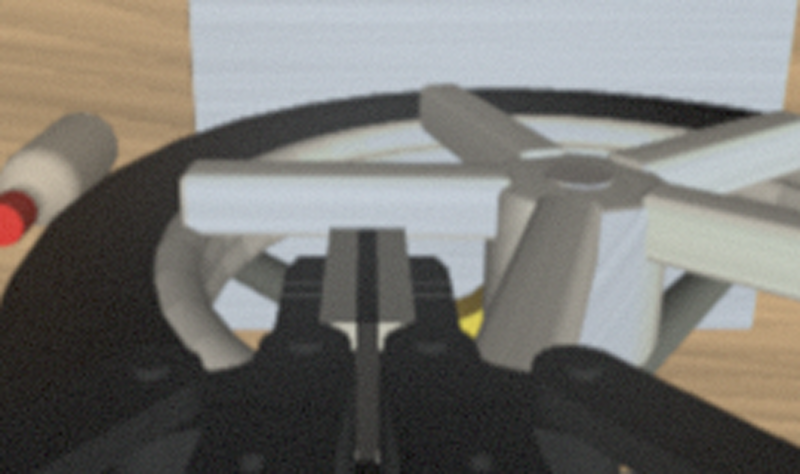

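>>> jog_arm(targets=[{"fingers": 255, "dp": [-0.05, 0.4, 0], "yaw": 0}, {"fingers": 255, "dp": [-0.05, 0.4, 0], "yaw": 0}, {"fingers": 255, "dp": [-0.05, 0.4, 0], "yaw": 0}, {"fingers": 255, "dp": [-0.05, 0.4, 0], "yaw": 0}, {"fingers": 255, "dp": [-0.05, 0.4, 0], "yaw": 0}])

```text
t: 10.35
position: [0.6581, 0.0741, 0.2107]
orientation: [[0.006, -0.993, -0.12], [0.007, -0.12, 0.993], [-1.0, -0.007, 0.006]]
wrist_force: [0.2, -1.2, 1.2]
grip_width: -0.0002
```

```bash
python3 look.py L10 wrist
```

```text
t 10.35 stand xy mm [-37.3 -34.9] z 0.2107 yaw 96.9 F [ 0.2 -1.2  1.2]
```

View pics/L10_wristz.png

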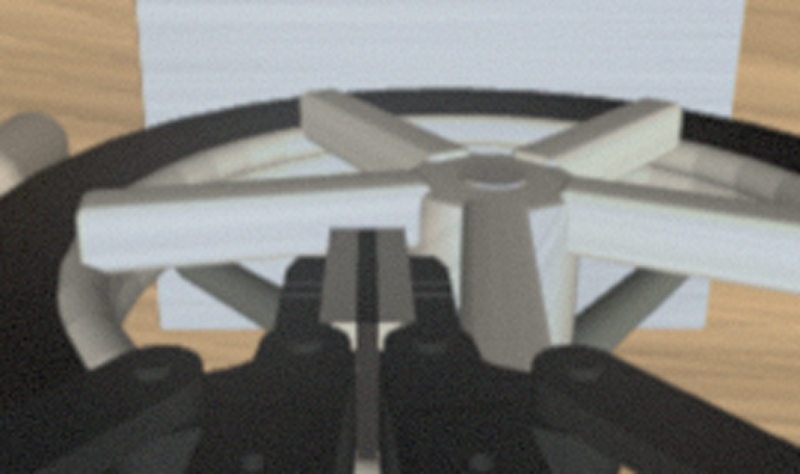

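>>> jog_arm(targets=[{"fingers": 255, "dp": [-0.05, 0.45, 0], "yaw": 0}, {"fingers": 255, "dp": [-0.05, 0.45, 0], "yaw": 0}, {"fingers": 255, "dp": [-0.05, 0.45, 0], "yaw": 0}, {"fingers": 255, "dp": [-0.05, 0.45, 0], "yaw": 0}, {"fingers": 255, "dp": [-0.05, 0.45, 0], "yaw": 0}])

```text
t: 10.9
position: [0.655, 0.099, 0.2103]
orientation: [[0.005, -0.993, -0.12], [0.007, -0.12, 0.993], [-1.0, -0.006, 0.006]]
wrist_force: [0.1, -2.0, 0.5]
grip_width: 0.0002
```

>>> jog_arm(targets=[{"fingers": 255, "dp": [-0.05, 0.45, 0], "yaw": 0}, {"fingers": 255, "dp": [-0.05, 0.45, 0], "yaw": 0}, {"fingers": 255, "dp": [-0.05, 0.45, 0], "yaw": 0}, {"fingers": 255, "dp": [-0.05, 0.45, 0], "yaw": 0}, {"fingers": 255, "dp": [-0.05, 0.45, 0], "yaw": 0}])

```text
t: 11.4
position: [0.6513, 0.1229, 0.2089]
orientation: [[0.002, -0.993, -0.12], [0.005, -0.12, 0.993], [-1.0, -0.003, 0.005]]
wrist_force: [-0.4, -2.8, -0.6]
grip_width: 0.0001
```

```bash
python3 look.py L11 wrist,side
```

```text
t 11.4 stand xy mm [-38.4  14.4] z 0.2089 yaw 96.9 F [-0.4 -2.8 -0.6]
t 11.45 stand xy mm [-38.4  15.4] z 0.209 yaw 96.9 F [-0.4  0.3  0.1]
```

View pics/L11_wristz.png

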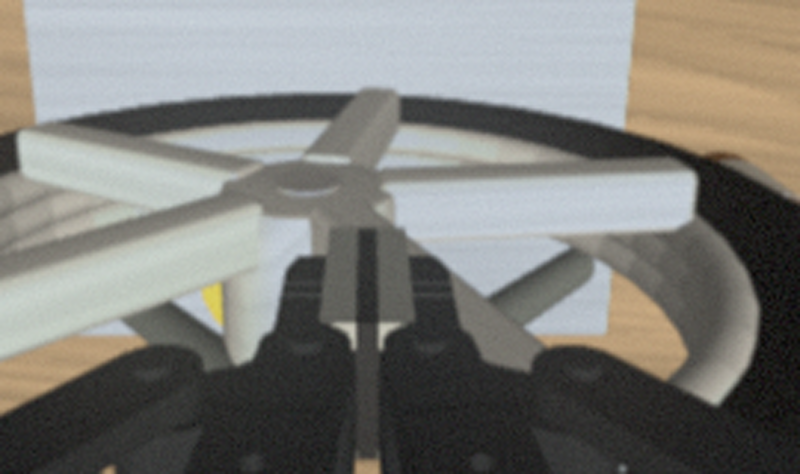

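View pics/L11_sidez.png

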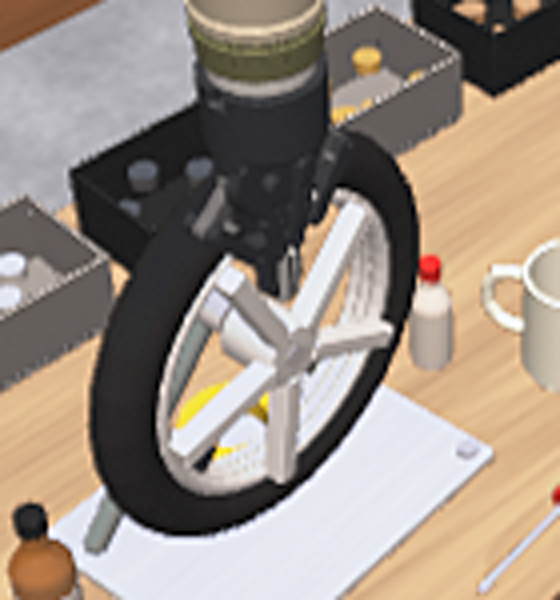

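>>> jog_arm(targets=[{"fingers": 255, "dp": [0.05, 0.3, 0], "yaw": 0}, {"fingers": 255, "dp": [-0.03, 0.4, 0], "yaw": 0}, {"fingers": 255, "dp": [-0.05, 0.4, 0], "yaw": 0}, {"fingers": 255, "dp": [-0.05, 0.4, 0], "yaw": 0}, {"fingers": 255, "dp": [-0.05, 0.4, 0], "yaw": 0}])

```text
t: 12.0
position: [0.6496, 0.1432, 0.2091]
orientation: [[0.002, -0.993, -0.12], [0.006, -0.12, 0.993], [-1.0, -0.002, 0.005]]
wrist_force: [0.3, -0.7, 0.7]
grip_width: 0.0003
```

>>> jog_arm(targets=[{"fingers": 255, "dp": [-0.05, 0.4, 0], "yaw": 0}, {"fingers": 255, "dp": [-0.05, 0.4, 0], "yaw": 0}, {"fingers": 255, "dp": [-0.05, 0.4, 0], "yaw": 0}, {"fingers": 255, "dp": [0, 0, 0], "yaw": 0}, {"fingers": 255, "dp": [-0.2, -0.3, 0], "yaw": 0}])

```text
t: 12.5
position: [0.6466, 0.1554, 0.2094]
orientation: [[0.003, -0.993, -0.122], [0.008, -0.122, 0.993], [-1.0, -0.004, 0.007]]
wrist_force: [-0.3, -0.6, 0.7]
grip_width: -0.0002
```

```bash
python3 look.py L12 wrist
```

```text
t 12.5 stand xy mm [-39.2  47.2] z 0.2094 yaw 97.0 F [-0.3 -0.6  0.7]
```

View pics/L12_wristz.png

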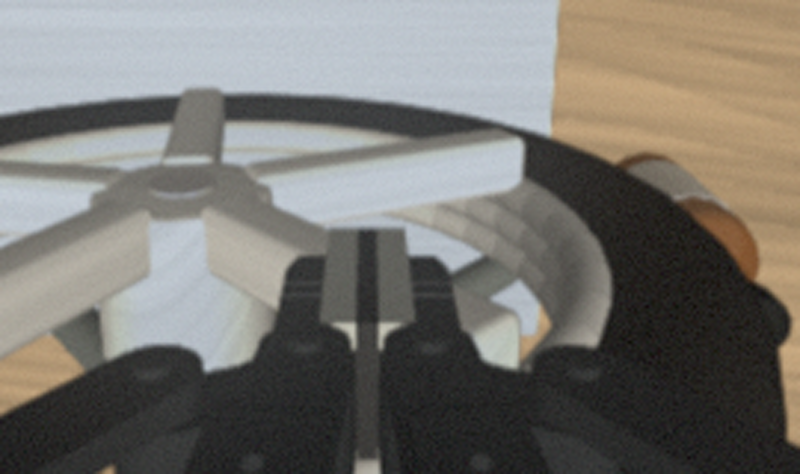

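>>> jog_arm(targets=[{"fingers": 255, "dp": [-1, -0.4, 0], "yaw": 0}, {"fingers": 255, "dp": [-1, -1, 0], "yaw": 0}, {"fingers": 255, "dp": [0.2, -3, 0], "yaw": 0}, {"fingers": 255, "dp": [0.4, -3, 0], "yaw": 0}, {"fingers": 255, "dp": [0.4, -3, 0], "yaw": 0}])

```text
t: 13.05
position: [0.6339, 0.0529, 0.2095]
orientation: [[0.003, -0.992, -0.129], [0.012, -0.129, 0.992], [-1.0, -0.004, 0.011]]
wrist_force: [0.1, -0.6, -0.1]
grip_width: -0.0001
```

>>> jog_arm(targets=[{"fingers": 255, "dp": [0.2, -1, 0.1], "yaw": 0}, {"fingers": 255, "dp": [0.1, -0.9, 0], "yaw": 0}, {"fingers": 255, "dp": [0, -0.3, 0], "yaw": 0}, {"fingers": 255, "dp": [0, 0, 0], "yaw": 0}, {"fingers": 255, "dp": [0, 0, 0], "yaw": 0}])

```text
t: 13.55
position: [0.6369, 0.0281, 0.2106]
orientation: [[0.003, -0.992, -0.125], [0.013, -0.125, 0.992], [-1.0, -0.004, 0.013]]
wrist_force: [0.3, -0.0, 0.8]
grip_width: -0.0001
```

```bash
python3 look.py L13 wrist
```

```text
t 13.55 stand xy mm [-63.8 -78. ] z 0.2106 yaw 97.2 F [ 0.3 -0.   0.8]
```

View pics/L13_wristz.png

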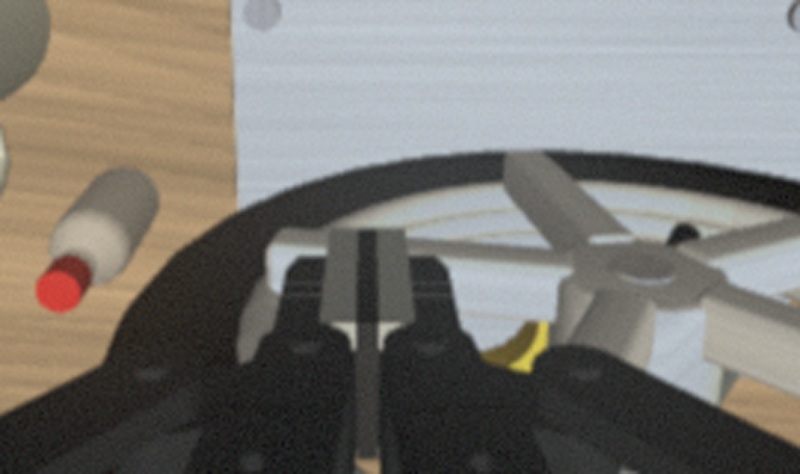

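>>> jog_arm(targets=[{"fingers": 255, "dp": [0.9, 0.1, 0], "yaw": -0.005}, {"fingers": 255, "dp": [0.8, 0.1, 0], "yaw": 0}, {"fingers": 255, "dp": [0.7, 0.09, 0], "yaw": 0}, {"fingers": 255, "dp": [0.1, 0, 0], "yaw": 0}, {"fingers": 255, "dp": [0, 0, 0], "yaw": 0}])

```text
t: 14.1
position: [0.6643, 0.0342, 0.2103]
orientation: [[0.002, -0.992, -0.124], [0.014, -0.123, 0.992], [-1.0, -0.004, 0.013]]
wrist_force: [-2.1, -1.0, 1.1]
grip_width: 0.0001
```

```bash
python3 look.py L14 wrist; python3 - <<'E'
E
```

```text
t 14.1 stand xy mm [-35.9 -75.2] z 0.2103 yaw 97.1 F [-2.1 -1.   1.1]
```

View pics/L14_wristz.png

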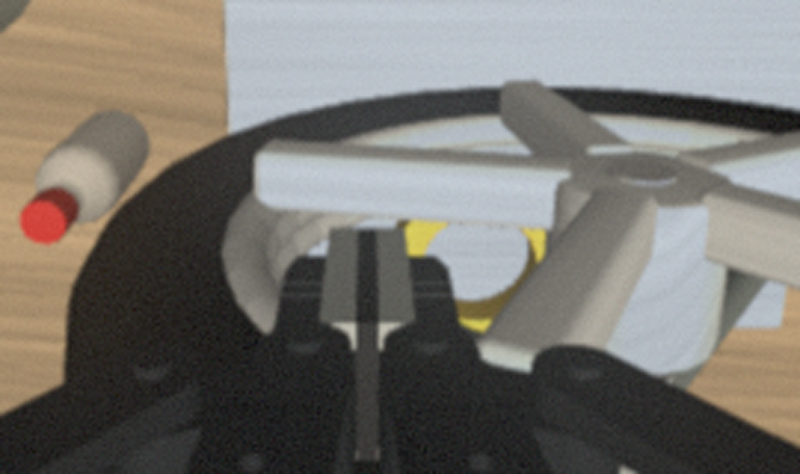

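>>> jog_arm(targets=[{"fingers": 255, "dp": [-0.15, 0.2, 0], "yaw": 0}, {"fingers": 255, "dp": [-0.05, 0.4, 0], "yaw": 0}, {"fingers": 255, "dp": [-0.05, 0.4, 0], "yaw": 0}, {"fingers": 255, "dp": [-0.05, 0.4, 0], "yaw": 0}, {"fingers": 255, "dp": [-0.05, 0.4, 0], "yaw": 0}])

```text
t: 14.65
position: [0.6612, 0.0506, 0.212]
orientation: [[0.006, -0.993, -0.121], [0.01, -0.121, 0.993], [-1.0, -0.007, 0.009]]
wrist_force: [0.1, -2.3, 2.1]
grip_width: 0.0003
```

>>> jog_arm(targets=[{"fingers": 255, "dp": [-0.05, 0.4, 0], "yaw": 0}, {"fingers": 255, "dp": [-0.05, 0.4, 0], "yaw": 0}, {"fingers": 255, "dp": [-0.05, 0.4, 0], "yaw": 0}, {"fingers": 255, "dp": [-0.05, 0.4, 0], "yaw": 0}, {"fingers": 255, "dp": [-0.03, 0.3, 0], "yaw": 0}])

```text
t: 15.15
position: [0.6585, 0.0722, 0.2123]
orientation: [[0.006, -0.993, -0.121], [0.011, -0.121, 0.993], [-1.0, -0.008, 0.01]]
wrist_force: [0.7, -2.4, 1.1]
grip_width: 0.0001
```

```bash
python3 look.py L15 wrist,side,scene
```

```text
t 15.15 stand xy mm [-37.2 -36.8] z 0.2123 yaw 97.0 F [ 0.7 -2.4  1.1]
t 15.2 stand xy mm [-37.2 -36.3] z 0.2123 yaw 97.0 F [ 1.  -0.2 -0. ]
t 15.25 stand xy mm [-37.3 -36.4] z 0.2122 yaw 97.0 F [-0.2  0.4 -0.5]
```

View pics/L15_wristz.png

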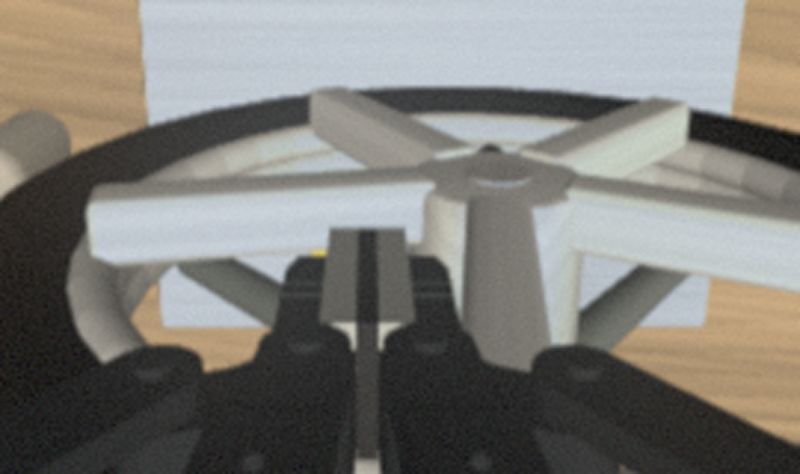

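View pics/L15_sidez.png

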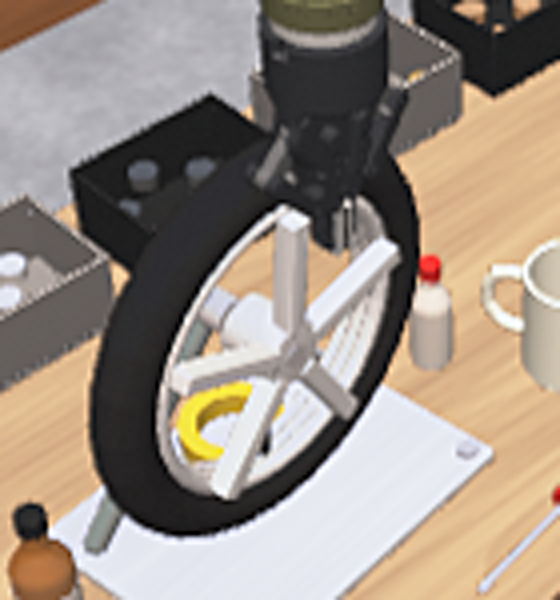

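View pics/L15_scenez.png

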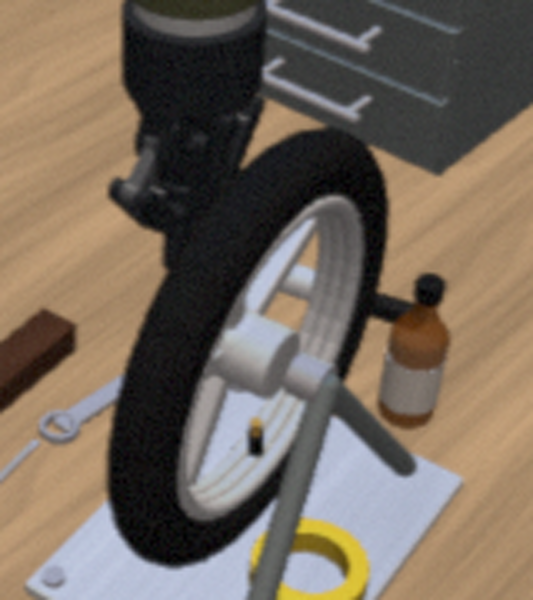

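```bash
python3 - <<'E'
from fx import *
run('L15',[.6585,.0722,.2123],[[0.006,-0.993,-0.121],[0.011,-0.121,0.993],[-1.0,-0.008,0.01]],[(0,-1,(650,98)),(0,1,(689,106)),(4,-1,(311,95)),(4,1,(345,88)),(3,1,(92,188)),(3,-1,(90,202))],14)
E
```

```text
[0.6912 0.1074 0.121 ] th 10.32 [-3.1  0.7 -1.8  0.9 -0.2 -0.6  1.7  0.2  3.4 -2.8  0.8 -0. ]
```

View pics/L15f.png

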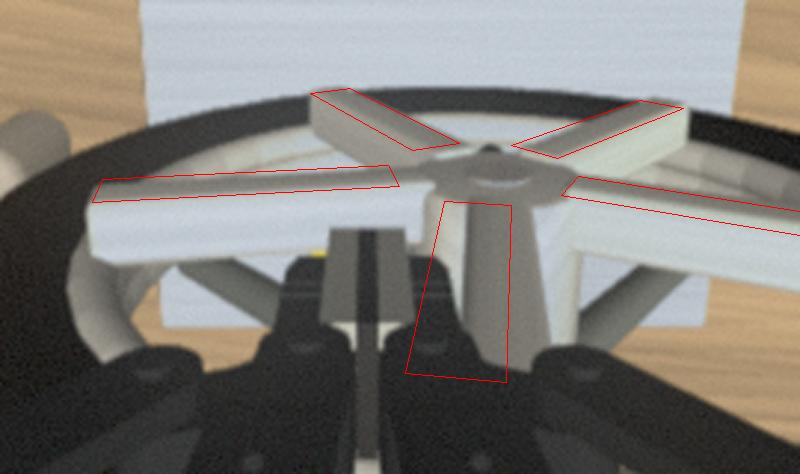

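```bash
python3 - <<'E'
from fx import *
R=[[0.006,-0.993,-0.121],[0.011,-0.121,0.993],[-1.0,-0.008,0.01]]
run('L15',[.6585,.0722,.2123],R,[(0,-1,(650,98)),(0,1,(689,106)),(4,-1,(311,95)),(4,1,(345,88)),(3,1,(92,188)),(3,-1,(90,202)),(None,0,(500,176))],14)
run('L15',[.6585,.0722,.2123],R,[(None,0,(500,176))],14)
# stand motion check
a=cv2.imread('pics/L1_c.png').astype(int);b=cv2.imread('pics/L15_c.png').astype(int)
d=np.abs(a-b).sum(2);print([d[i:i+20,300:400].mean().round(1) for i in range(220,320,20)])
s=cv2.phaseCorrelate(cv2.cvtColor(a[215:320,230:390].astype(np.uint8),6).astype(np.float32),cv2.cvtColor(b[215:320,230:390].astype(np.uint8),6).astype(np.float32));print(s)
a=cv2.imread('pics/L1_s.png');b=cv2.imread('pics/L15_s.png')
s=cv2.phaseCorrelate(cv2.cvtColor(a[225:280,140:260],6).astype(np.float32),cv2.cvtColor(b[225:280,140:260],6).astype(np.float32));print(s)
E
```

```text
[0.6908 0.1099 0.1189] th 8.98 [-2.8  0.5 -1.3  0.5  0.3 -0.4  2.1  0.3  6.2 -2.   4.2  0.8 -2.9 -0.5]
[0.6911 0.1126 0.1179] th 14.0 [0.4 0.1]
[np.float64(19.1), np.float64(6.8), np.float64(5.5), np.float64(5.4), np.float64(5.8)]
((-0.023973359394716454, 0.05946239131734643), 0.8944361728650553)
((-0.01030790918363067, -0.011926059543263534), 1.0071720172299279)
```

View pics/L15f.png

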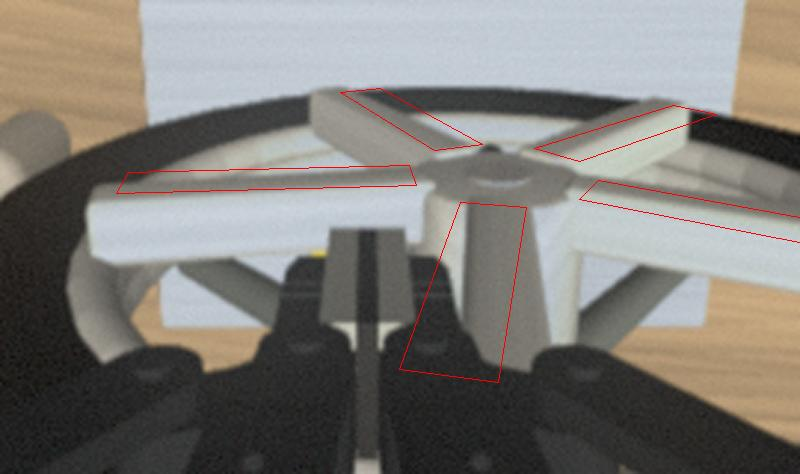

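```bash
python3 - <<'E'
from fx import *
R=[[0.006,-0.993,-0.121],[0.011,-0.121,0.993],[-1.0,-0.008,0.01]]
run('L15',[.6585,.0722,.2123],R,[(0,-1,(650,98)),(0,1,(689,106)),(4,-1,(311,95)),(4,1,(345,88)),(3,1,(92,188)),(3,-1,(90,202)),(None,0,(500,176))],3)
for t in (2,6): run('L15',[.6585,.0722,.2123],R,[(None,0,(500,176))],t)
E
```

```text
[0.6908 0.1099 0.1189] th 8.98 [-2.8  0.5 -1.3  0.5  0.3 -0.4  2.1  0.3  6.2 -2.   4.2  0.8 -2.9 -0.5]
[0.6911 0.1126 0.1179] th 2.0 [0.4 0.1]
[0.6911 0.1126 0.1179] th 6.0 [0.4 0.1]
```

View pics/L15f.png

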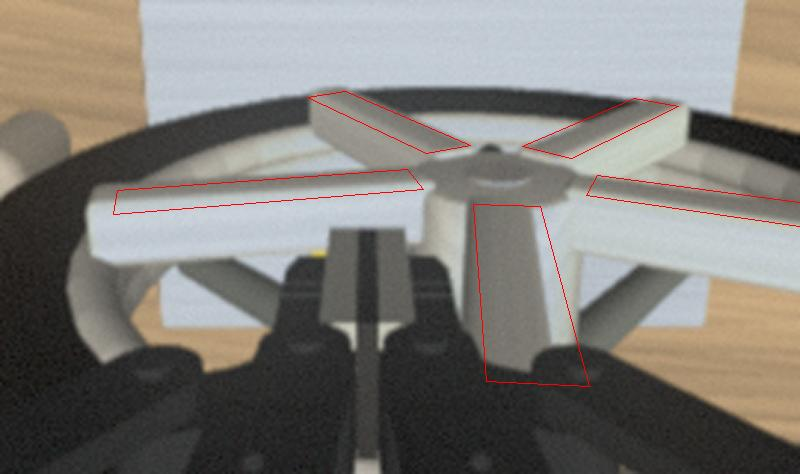

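```bash
cat > fx2.py <<'E'
from fitw import *
f=lambda u,v:(130+u/2.963-.3,150+v/2.963-.3)
def run(tag,pos,R,obs,th0,lines=(),sp=(.002,.002,.005)):
    addw(tag,pos,R); obs=[(k,s,f(*uv)) for k,s,uv in obs]; lines=[(k,s,f(*a)) for k,s,a in lines]
    pr=np.array([.6911,.1131,.1178])
    def res(v):
        o=[]
        for k,side,uv in obs:
            L=[-.029,0,.172] if k is None else spk(v[3]+np.pi/5+k*2*np.pi/5,side,-.03,v[4])
            o+=list(proj(tag,W(v[:3],L))[0]-uv)
        for k,side,uv in lines:
            t=v[3]+np.pi/5+k*2*np.pi/5
            q=proj(tag,W(v[:3],[spk(t,side,-.03,.03),spk(t,side,-.03,.1)]));d=q[1]-q[0];n=np.array([-d[1],d[0]])/np.linalg.norm(d);o.append(n@(np.array(uv)-q[0]))
        return np.r_[o,(v[:3]-pr)/sp,(v[4]-.102)/.003]
    r=least_squares(res,[*pr,np.radians(th0),.102]);v=r.x
    J=r.jac;cov=np.linalg.inv(J.T@J)
    print(v[:3].round(4),'th',np.degrees(v[3]).round(2),'+-',np.degrees(cov[3,3]**.5).round(2),'r',v[4].round(4),r.fun[:-4].round(1))
    m=cv2.resize(cv2.imread(f'pics/{tag}_w.png')[150:310,130:400],None,fx=2.963,fy=2.963,interpolation=cv2.INTER_CUBIC)
    g=lambda q:np.int32((np.array(q)-[130,150])*2.963+1)
    for k in range(5):
      t=v[3]+np.pi/5+k*2*np.pi/5
      cv2.polylines(m,[g(proj(tag,W(v[:3],[spk(t,1,-.03,.024),spk(t,1,-.03,v[4]),spk(t,-1,-.03,v[4]),spk(t,-1,-.03,.024)])))],True,(0,0,255),1)
    cv2.imwrite(f'pics/{tag}f.png',m);return v
E
python3 - <<'E'
from fx2 import *
run('L2',[.6515,.1145,.2302],[[0.007,-0.993,-0.121],[0.005,-0.12,0.993],[-1,-.008,.005]],[(0,1,(541,320)),(0,-1,(603,308)),(4,1,(690,150)),(2,-1,(62,122)),(3,1,(411,77)),(3,-1,(375,77)),(None,0,(345,158))],117)
R=[[0.006,-0.993,-0.121],[0.011,-0.121,0.993],[-1.0,-0.008,0.01]]
run('L15',[.6585,.0722,.2123],R,[(0,-1,(650,98)),(0,1,(689,106)),(4,-1,(311,95)),(4,1,(345,88)),(3,-1,(90,202)),(None,0,(500,176))],9,[(2,-1,(530,240)),(2,-1,(546,350)),(2,1,(467,230)),(2,1,(470,330)),(3,-1,(250,190)),(1,1,(700,207))])
E
```

```text
[0.6906 0.1121 0.1196] th 118.04 +- 0.25 r 0.1026 [-0.8  1.1  1.3 -1.2 -0.2 -0.   0.6 -1.1  0.5  0.6 -0.6  0.  -0.7  0.8]
[0.6904 0.1115 0.1147] th 8.19 +- 0.19 r 0.104 [-0.7 -0.4  0.8 -0.4 -0.8 -1.5  0.8 -0.7  0.6  1.  -0.8 -0.8  2.7  2.7
 -0.9 -3.9  1.8 -1.8]
```

View pics/L15f.png

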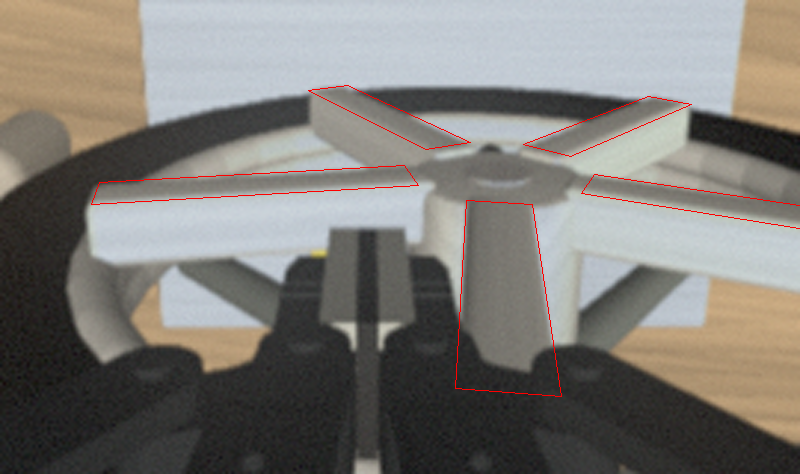

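>>> jog_arm(targets=[{"fingers": 255, "dp": [-0.03, 0.25, 0], "yaw": 0}, {"fingers": 255, "dp": [-0.03, 0.25, 0], "yaw": 0}, {"fingers": 255, "dp": [-0.03, 0.25, 0], "yaw": 0}, {"fingers": 255, "dp": [-0.01, 0.1, 0], "yaw": 0}, {"fingers": 255, "dp": [0, 0, 0], "yaw": 0}])

```text
t: 15.8
position: [0.6573, 0.0809, 0.2118]
orientation: [[0.005, -0.993, -0.121], [0.011, -0.121, 0.993], [-1.0, -0.007, 0.01]]
wrist_force: [0.8, -1.8, 1.3]
grip_width: 0.0001
```

```bash
python3 look.py L16 wrist,side,scene
```

```text
t 15.8 stand xy mm [-37.4 -28. ] z 0.2118 yaw 97.0 F [ 0.8 -1.8  1.3]
t 15.85 stand xy mm [-37.4 -28. ] z 0.2118 yaw 97.0 F [ 0.5 -0.8  1.1]
t 15.9 stand xy mm [-37.4 -28. ] z 0.2118 yaw 97.0 F [-0.  -1.1  0. ]
```

View pics/L16_wristz.png

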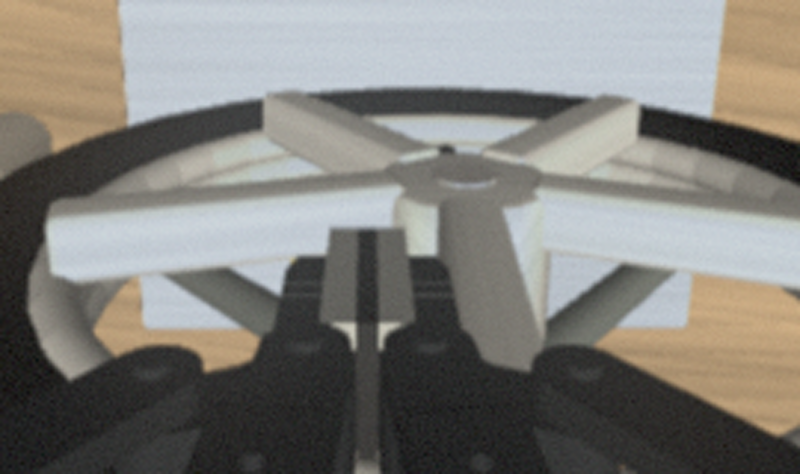

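View pics/L16_scenez.png

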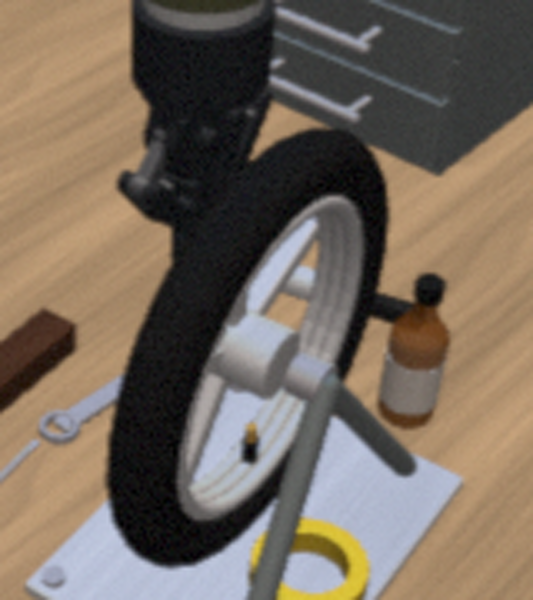

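```bash
python3 - <<'E'
from fx2 import *
R=[[0.005,-0.993,-0.121],[0.011,-0.121,0.993],[-1.0,-0.007,0.01]]
run('L16',[.6573,.0809,.2118],R,[(0,-1,(600,97)),(0,1,(638,103)),(4,-1,(266,97)),(4,1,(302,92)),(3,-1,(48,215)),(None,0,(466,178))],4,[(2,-1,(515,260)),(2,-1,(542,345)),(2,1,(442,230)),(2,1,(455,270)),(3,-1,(250,198)),(1,1,(700,212))])
E
```

```text
[0.6906 0.1113 0.1112] th 3.32 +- 0.21 r 0.1041 [ 0.  -0.7  1.6 -0.3 -1.  -0.8 -0.1 -0.9  1.3  1.5 -0.3 -0.9  1.9  1.2
 -0.5 -3.6  1.3 -0.5]
```

View pics/L16f.png

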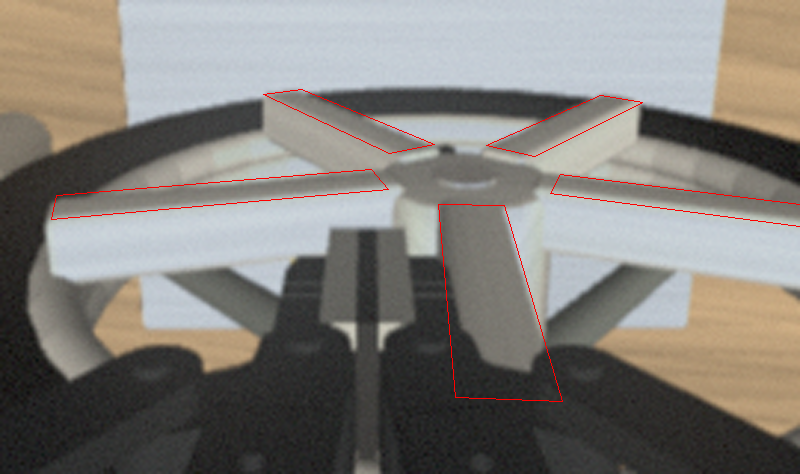

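>>> jog_arm(targets=[{"fingers": 255, "dp": [-0.02, 0.2, 0], "yaw": 0}, {"fingers": 255, "dp": [-0.02, 0.2, 0], "yaw": 0}, {"fingers": 255, "dp": [-0.01, 0.1, 0], "yaw": 0}, {"fingers": 255, "dp": [0, 0, 0], "yaw": 0}, {"fingers": 255, "dp": [0, 0, 0], "yaw": 0}])

```text
t: 16.45
position: [0.6567, 0.0859, 0.2118]
orientation: [[0.005, -0.993, -0.121], [0.011, -0.121, 0.993], [-1.0, -0.007, 0.01]]
wrist_force: [0.1, -1.6, 1.1]
grip_width: -0.0001
```

```bash
python3 look.py L17 wrist
```

```text
t 16.45 stand xy mm [-37.3 -22.9] z 0.2118 yaw 96.9 F [ 0.1 -1.6  1.1]
```

>>> jog_arm(targets=[{"fingers": 255, "dp": [-0.3, -0.5, 0], "yaw": 0}, {"fingers": 255, "dp": [-1, -0.5, 0], "yaw": 0}, {"fingers": 255, "dp": [-2, -0.3, 0], "yaw": 0}, {"fingers": 255, "dp": [-2, -2, 0], "yaw": 0}, {"fingers": 255, "dp": [-2, -3, 0], "yaw": 0}])

```text
t: 17.0
position: [0.5818, 0.0251, 0.209]
orientation: [[0.003, -0.992, -0.127], [0.014, -0.127, 0.992], [-1.0, -0.005, 0.014]]
wrist_force: [-0.6, -0.3, 1.0]
grip_width: -0.0003
```

>>> jog_arm(targets=[{"fingers": 255, "dp": [-2, -3, 0], "yaw": 0}, {"fingers": 255, "dp": [-2, -3, 0], "yaw": 0}, {"fingers": 255, "dp": [0, -1, 0], "yaw": 0}, {"fingers": 255, "dp": [0, 0, 0], "yaw": 0}, {"fingers": 255, "dp": [0, 0, 0], "yaw": 0}])

```text
t: 17.5
position: [0.5366, -0.0484, 0.2088]
orientation: [[0.002, -0.992, -0.124], [0.017, -0.124, 0.992], [-1.0, -0.004, 0.016]]
wrist_force: [0.4, -0.0, 1.1]
grip_width: -0.0
```

```bash
python3 look.py L18; python3 -c "
from plant import arm
s=arm.observe();print(s['position'],s['orientation'])"
```

```text
t 17.5 stand xy mm [-172.4 -142.3] z 0.2088 yaw 97.1 F [ 0.4 -0.   1.1]
t 17.55 stand xy mm [-172.2 -142.1] z 0.2088 yaw 97.2 F [0.1 0.3 0.4]
t 17.6 stand xy mm [-172.  -141.8] z 0.2087 yaw 97.2 F [ 0.8  0.1 -0.1]
[ 0.53690188 -0.04781496  0.20862533] [[ 0.00166778 -0.99205265 -0.12581237]
 [ 0.01642346 -0.1257684   0.99192368]
 [-0.99986373 -0.00372059  0.01608319]]
```

View pics/L18_w.png

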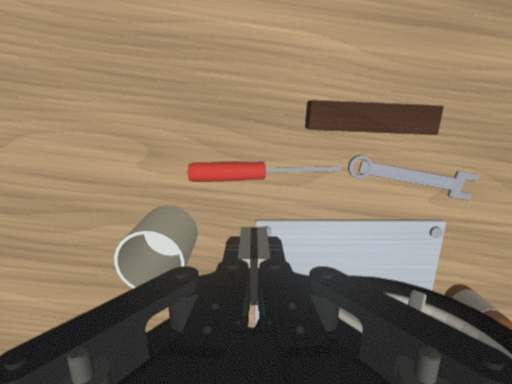

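View pics/L18_sidez.png

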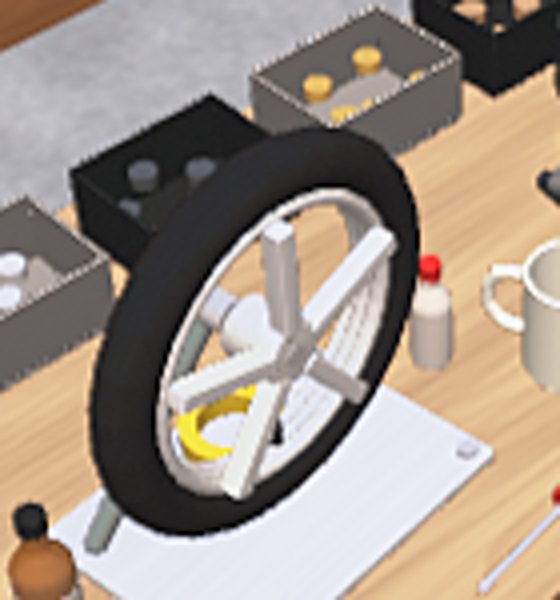

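View pics/L18_scenez.png

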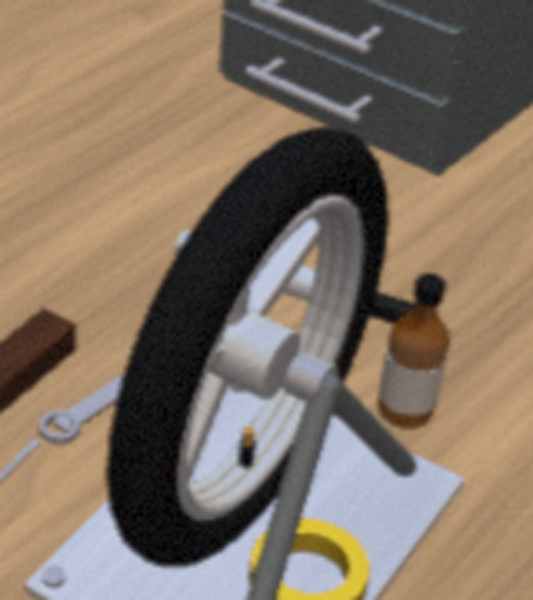

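```bash
python3 - <<'E'
from plant import arm
import cv2,numpy as np
acc=0
for i in range(4): acc=acc+arm.snapshot('side')['image'].astype(float)
m=(acc/4).astype(np.uint8)[:,:,::-1]
cv2.imwrite('pics/av_side.png',m)
cv2.imwrite('pics/av_sidez.png',cv2.resize(m[135:230,155:250],(760,760),interpolation=cv2.INTER_CUBIC)[:600])
cv2.imwrite('pics/av_sidez.png',cv2.resize(m[143:223,163:238],(562,600),interpolation=cv2.INTER_CUBIC))
E
```

```text
(no output)
```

View pics/av_sidez.png

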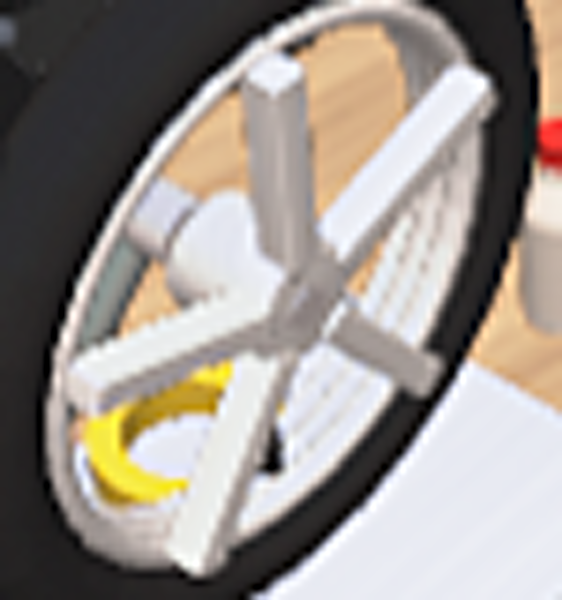

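View pics/L17_wristz.png

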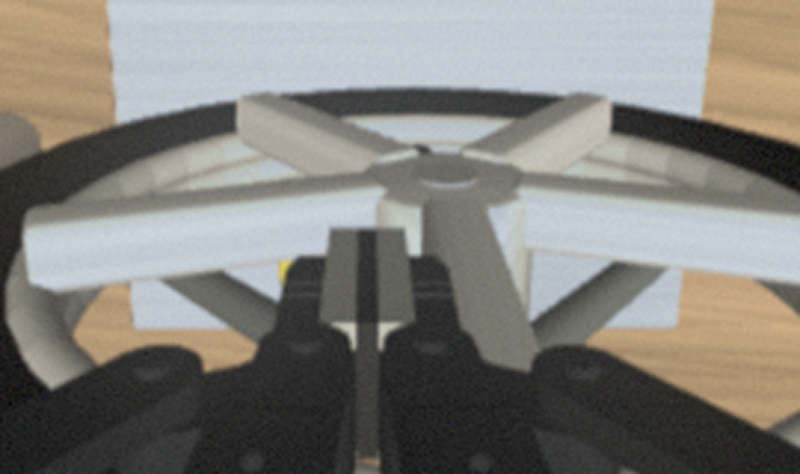

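```bash
python3 - <<'E'
from fx2 import *
R=[[0.005,-0.993,-0.121],[0.011,-0.121,0.993],[-1.0,-0.007,0.01]]
run('L17',[.6567,.0859,.2118],R,[(0,-1,(573,95)),(0,1,(611,101)),(4,-1,(239,99)),(4,1,(275,94)),(3,-1,(25,225)),(None,0,(446,178))],1,[(2,-1,(505,250)),(2,-1,(532,340)),(3,-1,(250,202)),(1,1,(680,212))])
E
```

```text
[0.6908 0.1109 0.1127] th 0.82 +- 0.23 r 0.1041 [-0.1 -0.4  1.4 -0.2 -0.8 -0.5  0.2 -0.9  0.9  1.1 -0.6 -0.6 -1.1  0.4
  0.9  0.4]
```

>>> jog_arm(targets=[{"fingers": 255, "dp": [0, 3.5, 1], "yaw": -0.005}, {"fingers": 255, "dp": [0, 3.5, 1], "yaw": 0}, {"fingers": 255, "dp": [0, 3.5, 1], "yaw": 0}, {"fingers": 255, "dp": [0.5, 3, 0.5], "yaw": 0}, {"fingers": 255, "dp": [1, 0.1, 0], "yaw": 0}])

```text
t: 18.35
position: [0.5514, 0.0935, 0.2442]
orientation: [[0.0, -0.993, -0.12], [0.017, -0.12, 0.993], [-1.0, -0.003, 0.017]]
wrist_force: [0.7, -0.3, -0.7]
grip_width: 0.0002
```

>>> jog_arm(targets=[{"fingers": 255, "dp": [2, 0.2, 0], "yaw": -0.005}, {"fingers": 255, "dp": [2, 0.2, 0], "yaw": 0}, {"fingers": 255, "dp": [1, 0.2, 0], "yaw": 0}, {"fingers": 255, "dp": [0, 0, 0], "yaw": 0}, {"fingers": 255, "dp": [0, 0, 0], "yaw": 0}])

```text
t: 18.85
position: [0.6049, 0.1006, 0.2425]
orientation: [[-0.0, -0.993, -0.119], [0.016, -0.119, 0.993], [-1.0, -0.002, 0.016]]
wrist_force: [-0.6, -0.0, -0.5]
grip_width: -0.0001
```

```bash
python3 look.py L19 wrist; python3 -c "
from plant import arm
import numpy as np
s=arm.observe();print(np.round(s['position'],4).tolist(),np.round(s['orientation'],4).tolist())"
```

```text
t 18.85 stand xy mm [-87.1  -2.3] z 0.2425 yaw 96.8 F [-0.6 -0.  -0.5]
[0.6047, 0.1006, 0.2425] [[-0.0003, -0.9929, -0.1188], [0.0157, -0.1188, 0.9928], [-0.9999, -0.0016, 0.0156]]
```

View pics/L19_wristz.png

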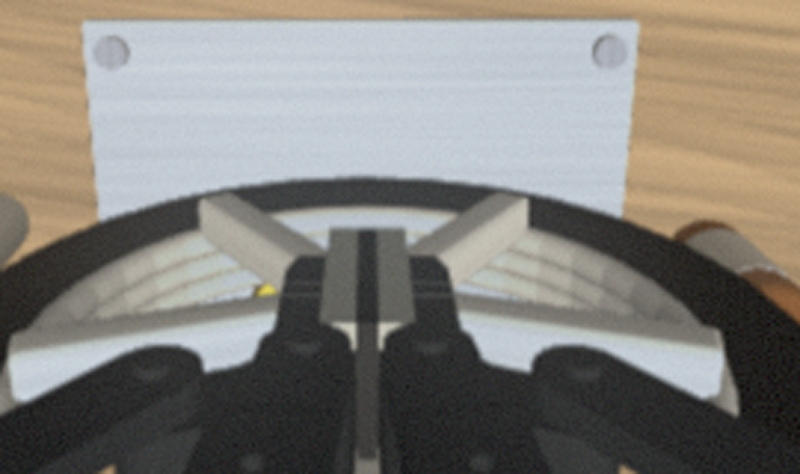

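```bash
python3 - <<'E'
from fx2 import *
P=[0.6047,0.1006,0.2425];R=[[-0.0003,-0.9929,-0.1188],[0.0157,-0.1188,0.9928],[-0.9999,-0.0016,0.0156]]
v=run('L19',P,R,[(4,-1,(200,201)),(4,1,(236,196)),(0,-1,(492,198)),(0,1,(528,202)),(3,-1,(10,346)),(1,1,(722,340))],0,[(3,-1,(150,329)),(1,1,(600,322))])
print([(np.array(proj('L19',W(v[:3],L))[0])-[130,150]+.3)*2.963 for L in([-.09,-.135,.012],[-.09,.135,.012])],'obs (83,21),(637,20)')
# independent: side average
from h import *
g=lambda u,w:np.array((163+u*75/562-.5,143+w*80/600-.5))
obs=[(2,-1,(308,92)),(2,1,(254,95)),(1,1,(83,406)),(0,1,(203,573)),(0,-1,(212,568)),(4,1,(412,394)),(4,-1,(432,378)),(3,-1,(494,103)),(None,0,(305,305))]
def res(v):
    o=[]
    for k,s,uv in obs:
        L=[-.029,0,.172] if k is None else spk(v[3]+np.pi/5+k*2*np.pi/5,s,-.03,.103)
        o+=list(proj('side',W(v[:3],L))[0]-g(*uv))
    return np.r_[o,(v[:3]-[.6908,.112,.117])/[.002,.002,.005]]
r=least_squares(res,[.6908,.112,.117,0],loss='soft_l1');print('side',r.x[:3].round(4),np.degrees(r.x[3]),r.fun.round(1))
E
```

```text
[0.6885 0.1114 0.1185] th 0.09 +- 0.41 r 0.1035 [-0.6 -1.4 -0.9 -2.5  0.6 -3.7  0.4 -2.4  2.   2.1 -1.2  2.1  0.6 -2.5]
[array([77.99094538, 19.28682825]), array([642.06845861,  17.34760379])] obs (83,21),(637,20)
side [0.6889 0.1143 0.1162] 0.0988733607462391 [-5.5  0.8  6.1 -2.9  1.8 -3.2 -2.  -0.1  0.5  0.1  0.5  0.9  0.8 -1.8
 -2.1 -2.4 -0.6  0.5 -0.9  1.1 -0.2]
```

View pics/L19f.png

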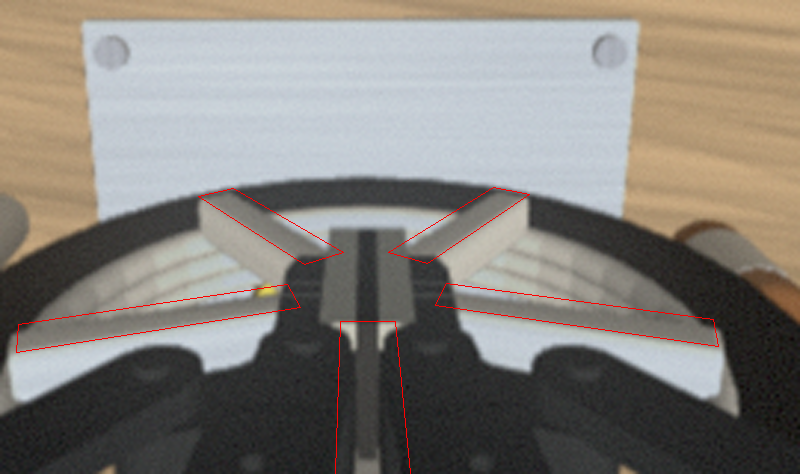

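```bash
python3 - <<'E'
from fitw import *
g=lambda u,w:np.array((163+u*75/562-.5,143+w*80/600-.5))
obs=[(2,1,(308,92)),(2,-1,(256,95)),(None,0,(305,305))]
lines=[(2,1,(308,150)),(2,-1,(272,200)),(3,-1,(420,185)),(1,-1,(150,385)),(0,-1,(240,520)),(4,-1,(400,350)),(4,1,(370,370))]
def res(v):
    o=[]
    for k,s,uv in obs:
        L=[-.029,0,.172] if k is None else spk(v[3]+np.pi/5+k*2*np.pi/5,s,-.03,.103)
        o+=list(proj('side',W(v[:3],L))[0]-g(*uv))
    return np.r_[o,(v[:3]-[.6900,.112,.117])/[.002,.002,.005]]
r=least_squares(res,[.69,.112,.117,0]);print('side',r.x[:3].round(4),np.degrees(r.x[3]),r.fun.round(1))
v=r.x
m0=cv2.imread('pics/av_side.png')[143:223,163:238]
for d in(0,):
  m=cv2.resize(m0,(562,600),interpolation=cv2.INTER_CUBIC)
  G=lambda q:np.int32((q-[163,143]+.5)*7.5)
  for k in range(5):
    t=v[3]+np.pi/5+k*2*np.pi/5
    cv2.polylines(m,[G(proj('side',W(v[:3],[spk(t,1,-.03,.024),spk(t,1,-.03,.103),spk(t,-1,-.03,.103),spk(t,-1,-.03,.024)])))],True,(0,0,255),1)
cv2.imwrite('pics/side_f2.png',m)
# scene: valve direction
E
```

```text
side [0.6888 0.1121 0.1167] -2.233408960890828 [-1.6 -2.1  1.   1.   0.1  0.2 -0.6  0.  -0.1]
```

View pics/side_f2.png

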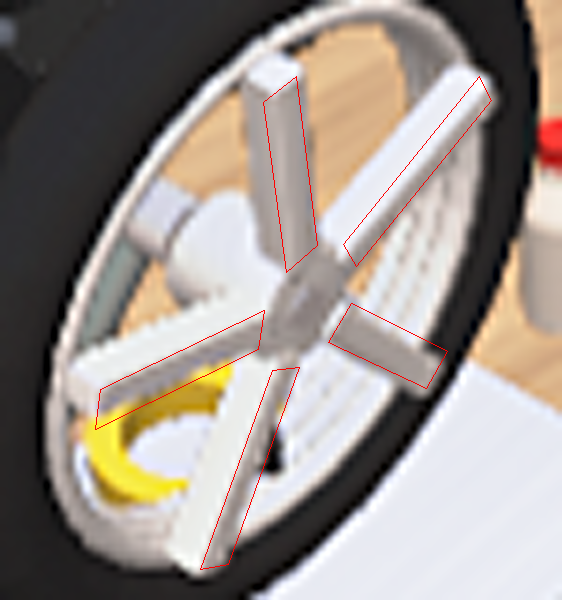

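```bash
python3 - <<'E'
from fitw import *
from scipy.optimize import minimize
from scipy.ndimage import map_coordinates,gaussian_filter
def score_fn(name,img,ks,sig=.8):
    I=gaussian_filter(cv2.cvtColor(img,6).astype(float),sig);gy,gx=np.gradient(I)
    rs=np.linspace(.035,.1,30)
    def s(v):
        tot=0
        for k in ks:
            t=v[3]+np.pi/5+k*2*np.pi/5
            for sd in(1,-1):
                q=proj(name,W(v[:3],[spk(t,sd,-.03,r) for r in rs]));d=q[-1]-q[0];n=np.array([-d[1],d[0]])/np.linalg.norm(d)
                a=map_coordinates(gx,[q[:,1],q[:,0]],order=1)*n[0]+map_coordinates(gy,[q[:,1],q[:,0]],order=1)*n[1]
                tot+=abs(a.mean())
        return -tot
    return s
def go(name,img,ks,c0):
    s=score_fn(name,img,ks);best=None
    for th in np.arange(-5,5.1,1):
        for dy in(-.003,0,.003):
          f=lambda u:s([c0[0]+u[0]*.001,c0[1]+u[1]*.001,c0[2],np.radians(u[2])])+.05*((u[0]/2)**2+(u[1]/2)**2)
          r=minimize(f,[0,dy*1e3,th],method='Nelder-Mead',options=dict(initial_simplex=[[0,dy*1e3,th],[1,dy*1e3,th],[0,dy*1e3+1,th],[0,dy*1e3,th+.7]]))
          if best is None or r.fun<best.fun: best=r
    print(name,best.x.round(2),best.fun.round(2))
c0=[.690,.112,.1178]
go('side',cv2.imread('pics/av_side.png'),range(5),c0)
addw('L19',[0.6047,0.1006,0.2425],[[-0.0003,-0.9929,-0.1188],[0.0157,-0.1188,0.9928],[-0.9999,-0.0016,0.0156]])
go('L19',cv2.imread('pics/L19_w.png'),[0,1,3,4],c0)
addw('L17',[.6567,.0859,.2118],[[0.005,-0.993,-0.121],[0.011,-0.121,0.993],[-1.0,-0.007,0.01]])
go('L17',cv2.imread('pics/L17_w.png'),[0,1,3,4],c0)
E
```

```text
side [ 3.08 -4.54  6.01] -148.38
L19 [ 3.58 -2.15  5.56] -78.63
L17 [-1.43 11.03  2.85] -77.18
```

```bash
python3 - <<'E'
from fitw import *
from scipy.spatial.transform import Rotation as Ro
f=lambda u,v:np.array((130+u/2.963-.3,150+v/2.963-.3))
def run(tag,P,R,obs,plate,th0):
    addw(tag,P,R);E0=E[tag].copy()
    def res(v):
        E[tag]=E0.copy();E[tag][:3,:3]=E0[:3,:3]@Ro.from_rotvec(v[5:8]).as_matrix();E[tag][:3,3]+=v[8:11]
        o=[]
        for k,s,uv in obs:
            L=[-.029,0,.172] if k is None else spk(v[0]+np.pi/5+k*2*np.pi/5,s,-.03,v[4])
            o+=list(proj(tag,W(v[1:4],L))[0]-f(*uv))
        for L,uv in plate:o+=list(proj(tag,W(v[1:4],L))[0]-f(*uv))
        return np.r_[np.array(o)/.5,(v[1:4]-[.6905,.1125,.118])/[.001,.001,.003],(v[4]-.1035)/.001,v[5:8]/.01,v[8:11]/.002]
    r=least_squares(res,[np.radians(th0),.6905,.1125,.118,.1035]+[0]*6)
    c=np.linalg.inv(r.jac.T@r.jac)
    print(tag,'th',np.degrees(r.x[0]).round(2),'+-',np.degrees(c[0,0]**.5).round(2),r.x[1:].round(4),(r.fun[:-10]*.5).round(1))
pl=[([-.09,-.135,.012],(83,21)),([-.09,.135,.012],(637,20))]
run('L19',[0.6047,0.1006,0.2425],[[-0.0003,-0.9929,-0.1188],[0.0157,-0.1188,0.9928],[-0.9999,-0.0016,0.0156]],[(4,-1,(200,201)),(4,1,(236,196)),(0,-1,(492,198)),(0,1,(528,202)),(3,-1,(10,346)),(1,1,(722,340))],pl,0)
run('L17',[.6567,.0859,.2118],[[0.005,-0.993,-0.121],[0.011,-0.121,0.993],[-1.0,-0.007,0.01]],[(0,-1,(573,95)),(0,1,(611,101)),(4,-1,(239,99)),(4,1,(275,94)),(3,-1,(25,225)),(None,0,(446,178))],[],0)
run('L2',[.6515,.1145,.2302],[[0.007,-0.993,-0.121],[0.005,-0.12,0.993],[-1,-.008,.005]],[(0,1,(541,320)),(0,-1,(603,308)),(4,1,(690,150)),(2,-1,(62,122)),(3,1,(411,77)),(3,-1,(375,77)),(None,0,(345,158))],[],118)
g=[(3,-1,(494,103)),(2,1,(308,90)),(4,1,(416,393)),(4,-1,(438,366)),(None,0,(305,303)),(1,-1,(84,407)),(0,-1,(206,573))]
ff=f
f=lambda u,w:np.array((163+u*75/562-.5,143+w*80/600-.5))
def addw(*a):pass
run('side',0,0,g,[],0)
E
```

```text
L19 th 0.25 +- 0.22 [ 6.889e-01  1.121e-01  1.181e-01  1.037e-01  2.300e-02  1.000e-04
 -1.200e-03  6.500e-03  1.500e-03  2.400e-03] [-0.6 -0.4 -0.9 -1.3  0.8 -2.2  0.5 -1.1  1.1  0.6 -0.8  1.4 -1.3  1.5
  1.2  1.5]
L17 th 0.96 +- 0.51 [ 6.902e-01  1.124e-01  1.174e-01  1.042e-01  7.100e-03  4.500e-03
 -5.700e-03  1.200e-03  6.000e-04  5.000e-04] [-0.2  0.2  1.2  0.4 -0.9 -0.1  0.1 -0.4  0.6  0.5 -0.7 -0.6]
L2 th 118.18 +- 0.42 [ 6.907e-01  1.124e-01  1.184e-01  1.035e-01 -5.000e-04  6.000e-04
  4.300e-03 -7.000e-04  3.000e-04  1.800e-03] [-0.8  1.1  1.2 -1.2 -0.2 -0.3  0.6 -0.9  0.5  0.5 -0.5 -0.  -0.8  0.8]
side th -0.17 +- 0.52 [ 6.906e-01  1.126e-01  1.151e-01  1.024e-01  4.100e-03 -3.000e-04
 -3.360e-02 -2.000e-04 -3.000e-04  7.000e-04] [-1.  -1.3  0.1 -1.8 -0.2  1.5 -0.   0.3 -0.3  0.9  0.8  1.3  0.6 -1.1]
```

>>> jog_arm(targets=[{"fingers": 255, "dp": [-1.5, -0.2, 2], "yaw": 0}, {"fingers": 255, "dp": [-2, -0.2, 2], "yaw": 0}, {"fingers": 255, "dp": [-2, -0.2, 2], "yaw": 0}, {"fingers": 255, "dp": [0, 0, 0], "yaw": 0}, {"fingers": 255, "dp": [0, 0, 0], "yaw": 0}])

```text
t: 19.4
position: [0.5449, 0.0928, 0.3028]
orientation: [[-0.004, -0.993, -0.117], [0.015, -0.117, 0.993], [-1.0, 0.002, 0.015]]
wrist_force: [0.0, 0.2, 0.3]
grip_width: -0.0
```

```bash
python3 look.py L20 side,scene; python3 - <<'E'
import cv2,numpy as np
a=cv2.imread('pics/L18_s.png').astype(int);b=cv2.imread('pics/L20_s.png').astype(int);print('wheel diff',abs(a-b)[125:235,145:240].mean())
for n,f0 in(('s','side0'),('c','scene0')):
    a=cv2.imread(f'pics/{f0}.png');b=cv2.imread(f'pics/L20_{n}.png');d=abs(a.astype(int)-b).sum(2);cv2.imwrite(f'pics/d_{n}.png',np.clip(np.hstack([d]),0,255).astype(np.uint8))
E
```

```text
t 19.4 stand xy mm [-147.5   -3. ] z 0.3028 yaw 96.7 F [0.  0.2 0.3]
t 19.45 stand xy mm [-147.4   -3. ] z 0.3031 yaw 96.7 F [0.4 0.2 0.1]
wheel diff 4.274481658692185
```

View pics/d_s.png

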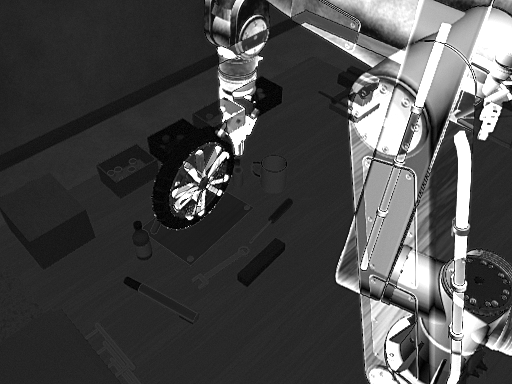

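View pics/d_c.png

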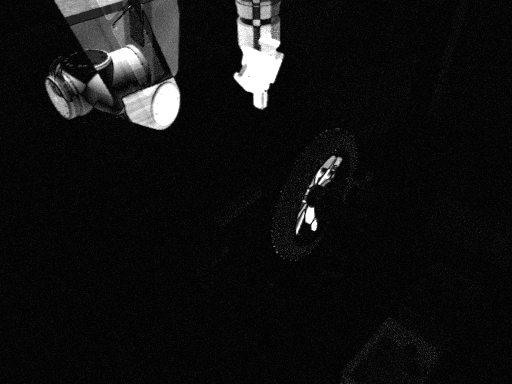

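The difference pictures against the first views show changes only at the arm and the wheel's spokes and valve. The stand and bystanders have not moved, and the side view differs only by a slight overall brightness change. Handing in.

```bash
python3 -c "
from plant import arm
print(arm.close_job(), arm.observe()['t'])"
```

```text
the job is handed in; nothing more can be done
the job is handed in; nothing more can be done
```

The valve is now at the bottom with its stem pointing straight up, and the job is handed in. I turned the wheel about 118° anticlockwise, seen from the robot, by pushing three spokes in turn with the shut fingertips. Wrist force readings stayed at about 3 N. The arm was backed clear of the wheel at about 19.5 s.

**Angle:** the last estimates were 0.25° ± 0.2 from the wrist view taken clear of the wheel, and −0.2° ± 0.5 from the side view. The wrist view during the last push gave 1.0° ± 0.5.

**Surroundings:** comparing pictures from before and after, the stand and the things around it had not moved. The last two side pictures show the wheel at rest.

**Disagreements:**
- **Fingertips:** in every camera they sat about 30 mm short of the reported TCP, so I set heights from the pictures.
- **Edge-based fit:** an automatic fit of the wheel angle gave inconsistent values of about 3 to 6°. I discarded it because the fitted wheel centre was unreliable.
- **Tyre clearance:** I checked this only by eye and by force. One reading of about 2.6 N while moving the finger in for the last push stayed unexplained, so I backed off about 1 mm.

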